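# Pack sample canisters into a leaning cool case, each on a chock

## Robot

A 6-joint arm with a two-finger parallel gripper is mounted at the origin on the work surface. World frame = base frame: x ahead of the robot, y to its left, z up, the work surface at z = 0. Lengths are in m, angles in rad, forces in N, time in s.
With the tool pointing down it reaches from about 0.25 to 0.775 m from the base axis. Payload 4 kg.
Tool frame: the origin (TCP) lies midway between the tips of the shut fingers; the grasp point (between the pads) lies 19 mm behind it (robot.grip_point_offset is the distance from the TCP to the grasp point, in m); z points along the fingers, y is the line along which they close (so a half turn about z gives the same grasp; the last joint's range is limited). The gripper opens to 94 mm and grips with 3 to 60 N. Pads are 16 mm wide; open, the fingers measure 119 mm over their backs; the gripper's body (75 mm by 177 mm) begins 78 mm behind the grasp point.
Start: joints at [1.045, 0.087, 1.371, -0, 1.684, -0.103], TCP at [0.226, 0.502, 0.206] pointing down, gripper open.
Joint ranges: [-3.1, 3.1], [-0.76, 2.03], [0.27, 2.55], [-1.08, 4.22], [0.17, 2.65], [-2.57, 2.57]. Speed limits (rad/s): [2.79, 2.79, 3.14, 3.14, 3.14, 3.14].

## Interface

Orientations are given as a unit quaternion [x, y, z, w].
In Python, from rig import robot, vision, order gives the robot as it stands.
- The arm moves only by the shell command python3 -m inch 'ROWS' [FORCE]. ROWS is JSON, a list of rows, each an object with "twist": the turn, a rotation vector about the tool's x, y, z in rad, a list of three; "travel": the shift along the tool's x, y, z in cm, a list of three; "gripper": the opening in per cent of the stroke, from 0 (shut) to 100 (fully open). In form: [{"twist": [rx, ry, rz], "travel": [dx, dy, dz], "gripper": gripper}, ...]. A call has 1 to 12 rows; each row is the pose to reach, as a shift and turn from the pose commanded when the call began, along the tool's axes at that moment; what a row does not reach only later rows make up. A row lasts 1/10 s, in which the tool goes at most 50 mm and 8.59 degrees, less where a joint would pass 70% of its speed; a pose out of reach is approached as far as the arm can. A call with a gripper value outside its range is refused whole. The fingers move at their own pace and stop on an object; FORCE is the grip in N (left out, the last holds). Time passes only in rows, so rows that repeat a pose let the fingers close. It gives the time, the measured TCP pose, the force, the opening and the grip force at its end, in the units of the state.
- robot.sense(): the state, without advancing time (a new reading comes with each control period).
- vision.camera(name): name is "side" or "top"; returns the picture (420x560x3 uint8, blue, green, red); there is no depth.
- vision.calibration(name): a dict with "vfov" (degrees; the focal length in pixels is half the picture's height over the tangent of half this angle, whatever the lens; pixels are square), "cx", "cy" (the principal point, pixels), "dist_coeffs" ([k1, k2, p1, p2, k3] as OpenCV has them; the pictures are not rectified), "T" (4x4, takes a point from camera to world coordinates). Camera axes: x right, y down, z forward; pixel columns grow to the right and rows downward; lengths in m; the calibration is good to about 2 mm. A picture is of the moment at which its call begins. calibration takes no time and is no camera call.
- order.finish_job(): hands the job in; it is judged then, once.
The state is a dict: "clock": time; "q": joint angles; "qd": joint speeds; "tau": joint torques, N m; "tool_pos": TCP position; "eef_rot": TCP orientation; "contact_force": force on the tool from outside, world axes, zero at the start; "ft_torque": the same for the moment, N m; "finger_gap": finger opening in m; "grasp_force": force on a finger pad.
Only numpy, scipy, OpenCV 4.12 (cv2) and the standard library are available. Lean on these libraries where they do the work, as an engineer would, in place of code of your own. Each camera call takes 0.05 s, during which the arm holds its last target. There are 200 camera calls.

## Task

Pack all the sample canisters into the blue cool case; it leans on a brick so that it drains, so anything round in it rolls to the low end. Lay each canister across the bed against a chock of its own that stands on its low side, wedge feet uphill towards it, so that it stays put when you let go. When all are in, lower the hold-down bar over its two pins until it lies flush on both ledges, then press the lid shut past its catch; leave the gel bottle and the roll of tape alone (a chock you do not need may stay where it is).

Things in the scene. Friction and masses are not known exactly. Their poses are not given: they have to be found in the camera images.
- tub: Tub of a blue cool case, fixed, 436 x 184 x 80 mm high, propped on a half brick: it leans 0.125 rad (7 degrees). Origin: centre of its underside. x points along it UPHILL to the propped end (the low end, with a red drain plug, is nearer the robot), y to the catch side, z square to the bed. At z = 20 mm the grey bed, 364 x 130 mm; at z = 68 mm a 26 mm wide ledge at each end; rim at z = 80 mm.
- bed_mid (a point): Centre of the bed's surface; axes as the tub's. A canister laid across the bed rolls to the low end if nothing stops it. Three chock-and-canister pairs fit one behind the other, 109 mm apart, with room for fingers between, when the first chock's fin stands about 28 mm clear of the low end wall (that wall is 182 mm from this point).
- pin_low (a point): Foot of the locating pin on the low end ledge, 195 mm from the middle of the tub: steel, 8 mm diameter, round top, 18 mm tall above the ledge, square to the bed.
- pin_high (a point): Foot of the same kind of pin on the high end ledge, 390 mm from the other.
- lid (a joint): Angle in rad of the case's white lid, hinged on the tub's -y rim: 0 shut, 1.57 square to the rim, about 1.7 wide open (leaning back). The hinge is stiff: the lid stays where it is left, and about 4 N at the free edge moves it. Over the last 14 mm at the free edge a sprung catch resists: about 10 N pressed down on the middle of the free edge snaps it home, and it stays shut.
- lid_hinge (a point): Middle of the lid's hinge line, moving with the lid (442 x 188 x 44 mm, hollow underneath). x along the hinge as the tub's x, y from the hinge to the free edge, z to the outer face. The outer face is at z = 44 mm, the free edge at y = 188 mm.
- lid_edge (a point): Middle of the lid's free edge, on its outer face; axes as lid_hinge.
- bar_grip (a point): Centre of the grip of the hold-down bar, an aluminium flat 412 x 48 x 6 mm, 0.3 kg, with a 13 mm hole near each end, 390 mm apart. The black grip in its middle is 16 mm thick along the bar, 44 mm across it, 6 to 40 mm above the bar's underside; this point is 23 mm above the underside. x along the bar, z up. Seated, it lies flat on both ledges just clear of the canisters; either way round.
- can1_mid (a point): Centre of a sample canister: white with a red screw cap and a green ring, a plain cylinder 44 mm in diameter and 100 mm long, 0.15 to 0.31 kg, lying on its side and free to roll. y is its axis. May be absent.
- can2_mid (a point): Centre of a sample canister: white with a red screw cap and a green ring, a plain cylinder 44 mm in diameter and 100 mm long, 0.15 to 0.31 kg, lying on its side and free to roll. y is its axis. May be absent.
- can3_mid (a point): Centre of a sample canister: white with a red screw cap and a green ring, a plain cylinder 44 mm in diameter and 100 mm long, 0.15 to 0.31 kg, lying on its side and free to roll. y is its axis. May be absent.
- chock1_grip (a point): Centre of the upright grip fin of an orange chock, 0.12 kg: fin 14 mm thick (x), 110 mm wide (y), 44 mm tall (z). Two 45-degree wedge feet, each 28 mm wide, run from the fin's ends along +x down to the ground 44 mm from here, with a 54 mm gap between them for a finger. A canister parallel to the fin touches both feet when its centre is 54 mm from here along +x. In the tub +x must point uphill.
- chock2_grip (a point): Centre of the upright grip fin of an orange chock, 0.12 kg: fin 14 mm thick (x), 110 mm wide (y), 44 mm tall (z). Two 45-degree wedge feet, each 28 mm wide, run from the fin's ends along +x down to the ground 44 mm from here, with a 54 mm gap between them for a finger. A canister parallel to the fin touches both feet when its centre is 54 mm from here along +x. In the tub +x must point uphill.
- chock3_grip (a point): Centre of the upright grip fin of an orange chock, 0.12 kg: fin 14 mm thick (x), 110 mm wide (y), 44 mm tall (z). Two 45-degree wedge feet, each 28 mm wide, run from the fin's ends along +x down to the ground 44 mm from here, with a 54 mm gap between them for a finger. A canister parallel to the fin touches both feet when its centre is 54 mm from here along +x. In the tub +x must point uphill.
- gel_bottle: Clear hand-gel bottle with a green cap, 48 mm diameter, 125 mm tall, standing; origin under its centre. Not part of the job.
- tape_roll: Roll of white tape, 70 mm diameter, 25 mm high, lying flat on the bench; origin under its centre. Not part of the job.
There are look-alikes about, which are no part of the job. What is shaped like the part that bears chock3_grip but black or purple is not meant.

How it is judged:
On the way, in this order (a step that is already met when the one before it is completed fails the run):
1. every canister lies on the bed, released, held by a chock of its own on its low side (x of each of can1_mid, can2_mid, can3_mid in the frame of tub above -0.14 m and linear speed of each of can1, can2, can3 below 0.03 m/s and contact force between each of can1, can2, can3 and the fingers below 0.1 N and ((x of can1_mid in the frame of chock1_grip between 0.047 and 0.062 m and y of can1_mid in the frame of chock1_grip between -0.026 and 0.026 m and z of can1_mid in the frame of chock1_grip between -0.007 and 0.007 m and x of chock1_grip in the frame of tub between -0.178 and 0.15 m and y of chock1_grip in the frame of tub between -0.03 and 0.03 m and z of chock1_grip in the frame of tub between 0.036 and 0.048 m and angle between the x axis of chock1_grip and the x axis of tub, either way round below 0.25 rad and angle between the y axis of can1_mid and the y axis of tub, either way round below 0.25 rad) or (x of can1_mid in the frame of chock2_grip between 0.047 and 0.062 m and y of can1_mid in the frame of chock2_grip between -0.026 and 0.026 m and z of can1_mid in the frame of chock2_grip between -0.007 and 0.007 m and x of chock2_grip in the frame of tub between -0.178 and 0.15 m and y of chock2_grip in the frame of tub between -0.03 and 0.03 m and z of chock2_grip in the frame of tub between 0.036 and 0.048 m and angle between the x axis of chock2_grip and the x axis of tub, either way round below 0.25 rad and angle between the y axis of can1_mid and the y axis of tub, either way round below 0.25 rad) or (x of can1_mid in the frame of chock3_grip between 0.047 and 0.062 m and y of can1_mid in the frame of chock3_grip between -0.026 and 0.026 m and z of can1_mid in the frame of chock3_grip between -0.007 and 0.007 m and x of chock3_grip in the frame of tub between -0.178 and 0.15 m and y of chock3_grip in the frame of tub between -0.03 and 0.03 m and z of chock3_grip in the frame of tub between 0.036 and 0.048 m and angle between the x axis of chock3_grip and the x axis of tub, either way round below 0.25 rad and angle between the y axis of can1_mid and the y axis of tub, either way round below 0.25 rad)) and ((x of can2_mid in the frame of chock1_grip between 0.047 and 0.062 m and y of can2_mid in the frame of chock1_grip between -0.026 and 0.026 m and z of can2_mid in the frame of chock1_grip between -0.007 and 0.007 m and x of chock1_grip in the frame of tub between -0.178 and 0.15 m and y of chock1_grip in the frame of tub between -0.03 and 0.03 m and z of chock1_grip in the frame of tub between 0.036 and 0.048 m and angle between the x axis of chock1_grip and the x axis of tub, either way round below 0.25 rad and angle between the y axis of can2_mid and the y axis of tub, either way round below 0.25 rad) or (x of can2_mid in the frame of chock2_grip between 0.047 and 0.062 m and y of can2_mid in the frame of chock2_grip between -0.026 and 0.026 m and z of can2_mid in the frame of chock2_grip between -0.007 and 0.007 m and x of chock2_grip in the frame of tub between -0.178 and 0.15 m and y of chock2_grip in the frame of tub between -0.03 and 0.03 m and z of chock2_grip in the frame of tub between 0.036 and 0.048 m and angle between the x axis of chock2_grip and the x axis of tub, either way round below 0.25 rad and angle between the y axis of can2_mid and the y axis of tub, either way round below 0.25 rad) or (x of can2_mid in the frame of chock3_grip between 0.047 and 0.062 m and y of can2_mid in the frame of chock3_grip between -0.026 and 0.026 m and z of can2_mid in the frame of chock3_grip between -0.007 and 0.007 m and x of chock3_grip in the frame of tub between -0.178 and 0.15 m and y of chock3_grip in the frame of tub between -0.03 and 0.03 m and z of chock3_grip in the frame of tub between 0.036 and 0.048 m and angle between the x axis of chock3_grip and the x axis of tub, either way round below 0.25 rad and angle between the y axis of can2_mid and the y axis of tub, either way round below 0.25 rad)) and ((x of can3_mid in the frame of chock1_grip between 0.047 and 0.062 m and y of can3_mid in the frame of chock1_grip between -0.026 and 0.026 m and z of can3_mid in the frame of chock1_grip between -0.007 and 0.007 m and x of chock1_grip in the frame of tub between -0.178 and 0.15 m and y of chock1_grip in the frame of tub between -0.03 and 0.03 m and z of chock1_grip in the frame of tub between 0.036 and 0.048 m and angle between the x axis of chock1_grip and the x axis of tub, either way round below 0.25 rad and angle between the y axis of can3_mid and the y axis of tub, either way round below 0.25 rad) or (x of can3_mid in the frame of chock2_grip between 0.047 and 0.062 m and y of can3_mid in the frame of chock2_grip between -0.026 and 0.026 m and z of can3_mid in the frame of chock2_grip between -0.007 and 0.007 m and x of chock2_grip in the frame of tub between -0.178 and 0.15 m and y of chock2_grip in the frame of tub between -0.03 and 0.03 m and z of chock2_grip in the frame of tub between 0.036 and 0.048 m and angle between the x axis of chock2_grip and the x axis of tub, either way round below 0.25 rad and angle between the y axis of can3_mid and the y axis of tub, either way round below 0.25 rad) or (x of can3_mid in the frame of chock3_grip between 0.047 and 0.062 m and y of can3_mid in the frame of chock3_grip between -0.026 and 0.026 m and z of can3_mid in the frame of chock3_grip between -0.007 and 0.007 m and x of chock3_grip in the frame of tub between -0.178 and 0.15 m and y of chock3_grip in the frame of tub between -0.03 and 0.03 m and z of chock3_grip in the frame of tub between 0.036 and 0.048 m and angle between the x axis of chock3_grip and the x axis of tub, either way round below 0.25 rad and angle between the y axis of can3_mid and the y axis of tub, either way round below 0.25 rad))), for 0.4 s.
2. the hold-down bar lies flush on both ledges, over the pins, released (x of bar_grip in the frame of tub between -0.006 and 0.006 m and y of bar_grip in the frame of tub between -0.006 and 0.006 m and z of bar_grip in the frame of tub between 0.087 and 0.0935 m and angle between the x axis of bar_grip and the x axis of tub, either way round below 0.03 rad and angle between the z axis of bar_grip and the z axis of tub, either way round below 0.02 rad and contact force between bar and the fingers below 0.1 N), for 0.3 s.
3. the lid is snapped shut (value of joint lid below 0.02 rad and velocity of joint lid below 0.05 rad/s), for 0.2 s.
At the end, for the whole second after the job is handed in: Each canister lies across the bed (0.25 rad), at rest, 47 to 62 mm uphill of the fin of a chock that stands on the bed, and within 26 mm of its middle; the bar is centred on the pins within 6 mm and flush on the ledges within 3 mm; the lid is shut to under 0.02 rad (all of step 1 and all of step 2 and all of step 3); the robot touches nothing.
It fails at once if the gel bottle is shifted by more than 40 mm (distance of gel_bottle from where it was at the start of the episode above 0.04 m).
It fails at once if the tape roll is shifted by more than 40 mm (distance of tape_roll from where it was at the start of the episode above 0.04 m).
Of can1, can2, can3 only 2 to 3 are there at a start; the rules pass over those that are not, and their reading is None.
At some moment in a run one of chock1, chock2, chock3, bar may be knocked a few centimetres aside while the robot is not near it.
Once in a run the grip may slacken for a moment while it holds something.
It also fails if it takes over 210 s, if anything falls off the work surface, if the arm or the gripper's body presses on something with over 40 N, if the wrist force passes 120 N, or if a joint passes its speed limit or range.

## Working session

There is one attempt and no reset: what is moved stays moved. The work goes in short steps, Python scripts to look and compute and a shell command to move; the robot and the scene stay as the last step left them, time stands still between calls to the robot, and variables do not carry over. Pictures are saved under pics/ and viewed, at most 14 in all, crops included, and the job is handed in when it is done.

```bash
ls; mkdir -p pics
python3 - <<'E'
from rig import robot, vision, order
import cv2
for n in("side","top"):
    im=vision.camera(n); cv2.imwrite(f"pics/{n}0.png",im); c=vision.calibration(n); print(n,c)
print(robot.sense())
E
```

```text
pics
side {'vfov': 43.07509856135658, 'cx': 282.51335264801867, 'cy': 207.287660420199, 'dist_coeffs': array([-0.15160803,  0.        ,  0.        ,  0.        ,  0.        ]), 'T': array([[ 0.06849897,  0.66276501, -0.7456879 ,  1.40423255],
       [ 0.99759311, -0.05356798,  0.04402796,  0.04075899],
       [-0.0107648 , -0.74690898, -0.66483915,  0.8967746 ],
       [ 0.        ,  0.        ,  0.        ,  1.        ]])}
top {'vfov': 57.85927184339641, 'cx': 278.43829506470684, 'cy': 212.0905543616774, 'dist_coeffs': array([-0.07918782,  0.        ,  0.        ,  0.        ,  0.        ]), 'T': array([[-0.00700306, -0.98859005,  0.1504682 ,  0.35366676],
       [-0.99990504,  0.00870886,  0.01068062,  0.09067655],
       [-0.01186916, -0.15037911, -0.98855715,  1.16646068],
       [ 0.        ,  0.        ,  0.        ,  1.        ]])}
{'clock': 0.1, 'q': array([ 1.04489616e+00,  8.78881120e-02,  1.37205826e+00, -1.60284639e-05,
        1.68362257e+00, -1.03090995e-01]), 'qd': array([-0.0006343 , -0.00279654, -0.00418169, -0.00185449, -0.00165809,
        0.00089516]), 'tau': array([ 2.28758749e-03, -3.41251659e+01, -3.03301978e+01,  7.19751441e-02,
        3.04273772e-02, -1.12725568e-04]), 'tool_pos': array([0.22543682, 0.50114072, 0.20444016]), 'eef_rot': array([ 2.09834193e-01,  9.77736485e-01, -9.42143853e-04, -2.98096507e-04]), 'contact_force': array([-0.46616396,  0.01560444,  1.32779111]), 'ft_torque': array([-0.01089383,  0.02405472, -0.01137753]), 'grasp_force': 0.0, 'finger_gap': 0.09401955130894049}
```

View pics/top0.png

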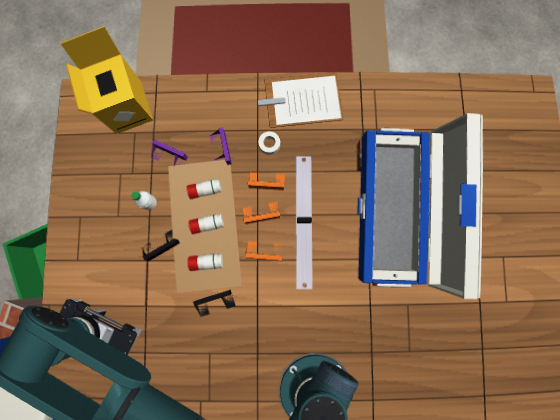

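View pics/side0.png

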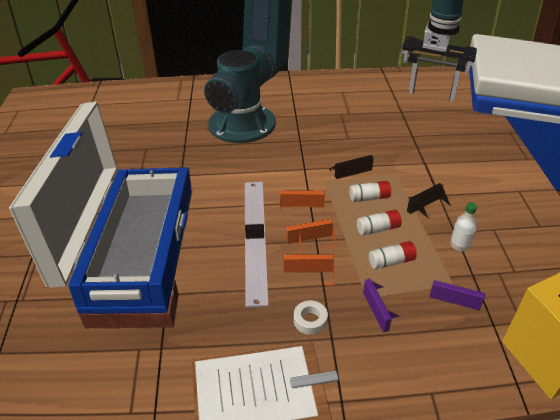

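The top view shows three white/red canisters on a brown mat at (204,188), (206,223) and (206,262). The orange chocks are at (266,182), (262,213) and (264,252), the bar is at x≈304, and the tub is on the right with its lid open. The look-alikes are black at (160,246) and (214,302), and purple at (169,152) and (221,145). Next I'll make enlarged crops.

```bash
python3 - <<'E'
import cv2,numpy as np
t=cv2.imread("pics/top0.png");s=cv2.imread("pics/side0.png")
a=cv2.resize(t[135:300,180:320],None,fx=3.6,fy=3.6,interpolation=2)  #504x594
cv2.imwrite("pics/c1.png",a)
b=cv2.resize(t[105:305,350:490],(420,600),interpolation=2)
c=cv2.resize(s[150:320,70:200],(380,497),interpolation=2)
o=np.zeros((600,800,3),np.uint8);o[:, :420]=b;o[:497,420:]=c
cv2.imwrite("pics/c2.png",o)
E
cat > h.py <<'E'
import cv2,numpy as np
from scipy.spatial.transform import Rotation as R
from rig import robot,vision
C={n:vision.calibration(n) for n in("side","top")}
def K(n):
    c=C[n]; f=210/np.tan(np.radians(c["vfov"]/2)); return np.array([[f,0,c["cx"]],[0,f,c["cy"]],[0,0,1.]])
def ray(n,uv):
    p=cv2.undistortPoints(np.array([[uv]],float),K(n),C[n]["dist_coeffs"])[0,0]
    T=C[n]["T"]; d=T[:3,:3]@[p[0],p[1],1]; return T[:3,3],d/np.linalg.norm(d)
def onz(n,uv,z):
    o,d=ray(n,uv); return o+d*(z-o[2])/d[2]
def tri(uvt,uvs):
    A=np.zeros((3,3));b=np.zeros(3);rs=[ray("top",uvt),ray("side",uvs)]
    for o,d in rs: P=np.eye(3)-np.outer(d,d);A+=P;b+=P@o
    x=np.linalg.solve(A,b); return x,[np.linalg.norm(np.cross(d,x-o)) for o,d in rs]
def proj(n,p):
    T=np.linalg.inv(C[n]["T"]); r=cv2.projectPoints(np.array([p],float),cv2.Rodrigues(T[:3,:3])[0],T[:3,3],K(n),C[n]["dist_coeffs"])[0]; return r[0,0]
def down(cl,tilt=0.0,axis=(0,1,0)):
    """tool down, closing line at angle cl (world), then tilted about a world axis"""
    y=np.array([np.cos(cl),np.sin(cl),0]); z=np.array([0,0,-1.]); M=np.column_stack([np.cross(y,z),y,z])
    return R.from_rotvec(np.array(axis)*tilt)*R.from_matrix(M)
def go(p,Rt=None,q6=None):
    """prints travel(cm), twist from the present pose to TCP pose p,Rt (grip half-turn chosen nearest)"""
    s=robot.sense();R0=R.from_quat(s["eef_rot"])
    if Rt is None: Rt=R0
    d=[(R0.inv()*(Rt*R.from_euler('z',k))).as_rotvec() for k in(0,np.pi)]
    v=min(d,key=np.linalg.norm)
    print("travel",np.round(R0.inv().apply(np.array(p)-s["tool_pos"])*100,2),"twist",np.round(v,3),"(other",np.round(max(d,key=np.linalg.norm),2),") q6",round(s["q"][5],2),"t",round(s["clock"],1))
def st():
    s=robot.sense();print("t%.1f"%s["clock"],"p",np.round(s["tool_pos"],4),"F",np.round(s["contact_force"],1),"gap",round(s["finger_gap"],4),"gf",round(s["grasp_force"],1),"q",np.round(s["q"],2));return s
E
```

```text
(no output)
```

View pics/c1.png

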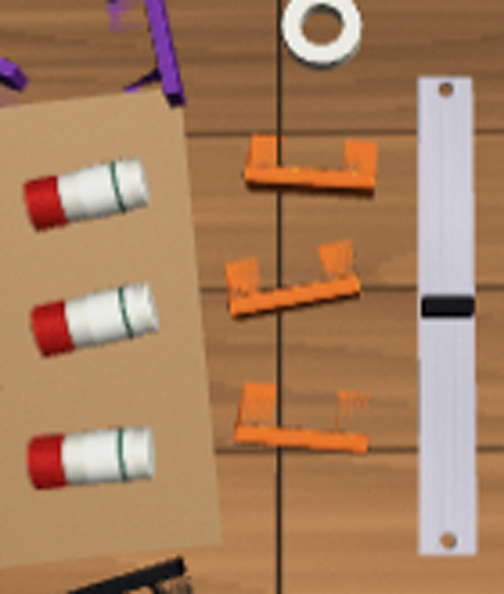

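View pics/c2.png

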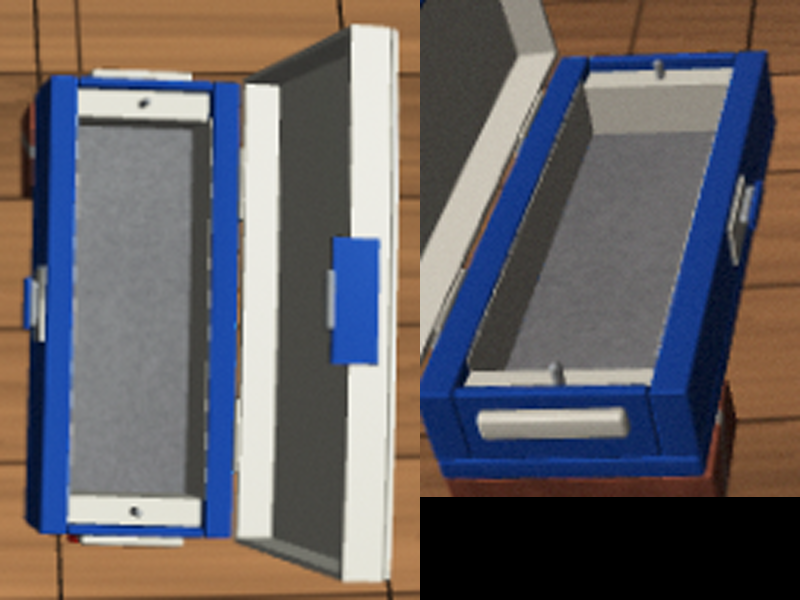

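Run:
```python
from h import *
np.set_printoptions(precision=4,suppress=True)
t=cv2.imread("pics/top0.png");s=cv2.imread("pics/side0.png")
def comps(im,lo,hi,amin):
    m=cv2.inRange(cv2.cvtColor(im,cv2.COLOR_BGR2HSV),np.array(lo),np.array(hi));n,l,stt,c=cv2.connectedComponentsWithStats(m)
    return [(l==i,stt[i],c[i]) for i in range(1,n) if stt[i,4]>amin]
# side view: fin top edge (upper outline) line at its middle column
for m,b,c in comps(s,(5,190,120),(15,255,255),100):
    x0,w=b[0],b[2]; cols=np.arange(x0+3,x0+w-3); top=[np.argmax(m[:,x]) for x in cols]; k=np.polyfit(cols,top,1)
    xm=x0+w/2; print("side orange",b,"top edge mid",xm,np.polyval(k,xm))
for m,b,c in comps(t,(5,190,120),(16,255,255),20): print("top orange",b)
for nm,a,q in(("canA",(204.2,188.6),(392,256)),("canB",(206.4,223.9),(379,222)),("canC",(205.3,262.2),(370,190)),
   ("pinH top",(397.7,139.3),(116.5,274.9)),("pinL top",(395.3,275.7),(151.4,171.2)),
   ("grip top",(304,220),(255,226)),("hole far(+x)",(303.8,159.7),(256,301.5)),("hole near",(304.4,285.2),(254,185))):
    print(nm,*tri(a,q))
o=180,135
for nm,l,r in(("A",(246,176),(375,183)),("B",(232,305),(360,289)),("C",(236,435),(367,443))):
    P=[onz("top",(180+u/3.6,135+v/3.6),.044) for u,v in(l,r)]; d=P[1]-P[0]
    print("chock",nm,(P[0]+P[1])/2,"len",np.linalg.norm(d),"dir fin",np.arctan2(-d[1],-d[0]), "z=.04 proj side",proj("side",(P[0]+P[1])/2))
for nm,l,r in(("A",(27,205),(147,182)),("B",(35,333),(155,307)),("C",(30,462),(153,453))):
    P=[onz("top",(180+u/3.6,135+v/3.6),.024) for u,v in(l,r)]; d=P[1]-P[0]
    print("can",nm,(P[0]+P[1])/2,"len",np.linalg.norm(d),"axis",np.arctan2(-d[1],-d[0]))
```

```text
side orange [280 191  45  16 686] top edge mid 302.5 191.00000000000003
side orange [286 219  47  24 219] top edge mid 309.5 222.83545296167256
side orange [284 253  50  20 825] top edge mid 309.0 254.84820295983081
top orange [248 172  37  16 289]
top orange [243 203  37  20 280]
top orange [245 242  37  19 242]
canA [0.6043 0.3336 0.0184] [np.float64(0.0006559644629457498), np.float64(0.0006559644629457013)]
canB [0.4938 0.3249 0.0208] [np.float64(0.001685853026119661), np.float64(0.0016858530261197237)]
canC [0.3775 0.3251 0.0244] [np.float64(0.0015401822273505552), np.float64(0.0015401822273507192)]
pinH top [ 0.718  -0.2404  0.1336] [np.float64(0.0004603851392079872), np.float64(0.0004603851392079354)]
pinL top [ 0.3337 -0.2254  0.0875] [np.float64(0.0003734809401481821), np.float64(0.00037348094014817804)]
grip top [0.5009 0.0277 0.0375] [np.float64(0.0012456167169526146), np.float64(0.001245616716952613)]
hole far(+x) [0.6976 0.0226 0.0042] [np.float64(0.0008124034422362169), np.float64(0.000812403442236203)]
hole near [0.3071 0.0285 0.0033] [np.float64(0.002031114474697674), np.float64(0.0020311144746976823)]
chock A [0.6081 0.1392 0.044 ] len 0.10866586081659446 dir fin 1.5053124254366033 z=.04 proj side [306.5968 254.7451]
chock B [0.5086 0.1513 0.044 ] len 0.10694421930003441 dir fin 1.6877774255896172 z=.04 proj side [307.449  223.3489]
chock C [0.3915 0.147  0.044 ] len 0.10733435330800913 dir fin 1.5034435074970702 z=.04 proj side [300.8736 191.2629]
can A [0.6025 0.3319 0.024 ] len 0.10507624704103156 axis 1.752326968973984
can B [0.4932 0.3226 0.024 ] len 0.10403736543351474 axis 1.7777007626369623
can C [0.3777 0.3234 0.024 ] len 0.10352564878886616 axis 1.6397441340990826
```

The cans, chocks, bar and pins agree between the two views: pin spacing 0.387 m, lean 0.119 rad. All three orange chocks have their feet towards +x, and the black and purple ones are ruled out by colour. I'll start with chock C, the lowest orange one.

```bash
cat >> h.py <<'E'
PH=np.array([0.718,-0.2404,0.1336]);PL=np.array([0.3337,-0.2254,0.0875])
def setup():
    yaw=np.arctan2(PH[1]-PL[1],PH[0]-PL[0]); Rt=R.from_euler('z',yaw)*R.from_euler('y',-0.125)
    return Rt,(PH+PL)/2-Rt.apply([0,0,.086])
RT,OT=setup()
def tub(x,y,z): return OT+RT.apply([x,y,z])
TR=RT*R.from_matrix(np.column_stack([[0,1,0],[1,0,0],[0,0,-1.]]))  # tool square to bed, closing along tub x
def intub(p): return RT.inv().apply(np.array(p)-OT)
E
python3 - <<'E'
from h import *
print(OT,RT.as_matrix().round(3)); go((.391,.147,.09),down(-.066))
E
```

```text
[ 0.53656387 -0.23331818  0.025221  ] [[ 0.991  0.039 -0.125]
 [-0.039  0.999  0.005]
 [ 0.125  0.     0.992]]
travel [-29.63 -25.48  11.49] twist [-2.000e-03  1.000e-03  1.214e+00] (other [-0.   -0.   -1.93] ) q6 -0.1 t 0.1
```

```bash
python3 -m inch '[{"twist":[0,0,1.214],"travel":[-29.6,-25.5,5],"gripper":50},{"twist":[0,0,1.214],"travel":[-29.6,-25.5,5],"gripper":50},{"twist":[0,0,1.214],"travel":[-29.6,-25.5,5],"gripper":50},{"twist":[0,0,1.214],"travel":[-29.6,-25.5,5],"gripper":50},{"twist":[0,0,1.214],"travel":[-29.6,-25.5,5],"gripper":50},{"twist":[0,0,1.214],"travel":[-29.6,-25.5,5],"gripper":50},{"twist":[0,0,1.214],"travel":[-29.6,-25.5,5],"gripper":50},{"twist":[0,0,1.214],"travel":[-29.6,-25.5,11.5],"gripper":50},{"twist":[0,0,1.214],"travel":[-29.6,-25.5,11.5],"gripper":50},{"twist":[0,0,1.214],"travel":[-29.6,-25.5,11.5],"gripper":50},{"twist":[0,0,1.214],"travel":[-29.6,-25.5,11.5],"gripper":50}]' 30
python3 - <<'E'
from h import *
st();go((.391,.147,.011),down(-.066))
E
```

```text
clock: 1.2
tool_pos: [0.3906, 0.1477, 0.0904]
eef_rot: [0.73, 0.683, -0.0, -0.001]
contact_force: [0.1, 0.7, 0.6]
finger_gap: 0.0469
grasp_force: 0.0
t1.2 p [0.3906 0.1477 0.0904] F [0.1 0.7 0.6] gap 0.0469 gf 0.0 q [ 0.22 -0.16  1.84  0.    1.46  0.29]
travel [-0.07  0.06  7.94] twist [-0.001 -0.    -0.001] (other [-0.    0.    3.14] ) q6 0.29 t 1.2
```

```bash
python3 -m inch '[{"twist":[0,0,0],"travel":[0,0,4],"gripper":50},{"twist":[0,0,0],"travel":[0,0,7],"gripper":50},{"twist":[0,0,0],"travel":[0,0,7.9],"gripper":50},{"twist":[0,0,0],"travel":[0,0,7.9],"gripper":5},{"twist":[0,0,0],"travel":[0,0,7.9],"gripper":5},{"twist":[0,0,0],"travel":[0,0,7.9],"gripper":5},{"twist":[0,0,0],"travel":[0,0,7.9],"gripper":5},{"twist":[0,0,0],"travel":[0,0,7.9],"gripper":5},{"twist":[0,0,0],"travel":[0,0,7.9],"gripper":5},{"twist":[0,0,0],"travel":[0,0,6],"gripper":5},{"twist":[0,0,0],"travel":[0,0,1],"gripper":5},{"twist":[0,0,0],"travel":[0,0,-6],"gripper":5}]' 30;  python3 - <<'E'
from h import *
st();go(tub(-.145,0,.115),TR);go(tub(-.145,0,.033),TR)
E
```

```text
clock: 2.4
tool_pos: [0.3891, 0.1471, 0.13]
eef_rot: [0.73, 0.683, -0.002, -0.001]
contact_force: [1.3, 0.3, -1.1]
finger_gap: 0.0139
grasp_force: 30.0
t2.4 p [0.3891 0.1471 0.13  ] F [ 1.3  0.3 -1.1] gap 0.0139 gf 30.0 q [ 0.22 -0.19  1.78  0.    1.55  0.29]
travel [-37.41   1.42   0.92] twist [-0.13   0.003 -0.027] (other [0.   0.2  3.11] ) q6 0.29 t 2.4
travel [-37.37   2.48   9.05] twist [-0.13   0.003 -0.027] (other [0.   0.2  3.11] ) q6 0.29 t 2.4
```

```bash
python3 -m inch '[{"twist":[0,0,0],"travel":[-5,0,0],"gripper":5},{"twist":[0,0,0],"travel":[-10,0.2,0],"gripper":5},{"twist":[-0.13,0,-0.027],"travel":[-37.4,1.4,0.9],"gripper":5},{"twist":[-0.13,0,-0.027],"travel":[-37.4,1.4,0.9],"gripper":5},{"twist":[-0.13,0,-0.027],"travel":[-37.4,1.4,0.9],"gripper":5},{"twist":[-0.13,0,-0.027],"travel":[-37.4,1.4,0.9],"gripper":5},{"twist":[-0.13,0,-0.027],"travel":[-37.4,1.4,0.9],"gripper":5},{"twist":[-0.13,0,-0.027],"travel":[-37.4,1.4,0.9],"gripper":5},{"twist":[-0.13,0,-0.027],"travel":[-37.4,1.4,0.9],"gripper":5},{"twist":[-0.13,0,-0.027],"travel":[-37.4,1.4,0.9],"gripper":5}]' 30;  python3 - <<'E'
from h import *
st();go(tub(-.145,0,.034),TR)
cv2.imwrite("pics/top1.png",vision.camera("top"));cv2.imwrite("pics/side1.png",vision.camera("side"))
t=cv2.imread("pics/top1.png");s=cv2.imread("pics/side1.png")
o=np.zeros((520,800,3),np.uint8);o[:,:400]=cv2.resize(t[180:310,340:440],(400,520),interpolation=2);o[:,400:]=cv2.resize(s[130:260,100:200],(400,520),interpolation=2);cv2.imwrite("pics/c3.png",o)
E
```

```text
clock: 3.4
tool_pos: [0.3796, -0.2261, 0.1206]
eef_rot: [0.72, 0.691, 0.045, 0.046]
contact_force: [-0.5, 0.3, -1.9]
finger_gap: 0.0136
grasp_force: 30.0
t3.4 p [ 0.3796 -0.2261  0.1206] F [-0.5  0.3 -1.9] gap 0.0136 gf 30.0 q [-0.73 -0.21  1.83  0.08  1.43 -0.7 ]
travel [-0.11 -0.12  8.02] twist [ 0.003 -0.    -0.002] (other [-0.   -0.01  3.14] ) q6 -0.7 t 3.4
```

View pics/c3.png

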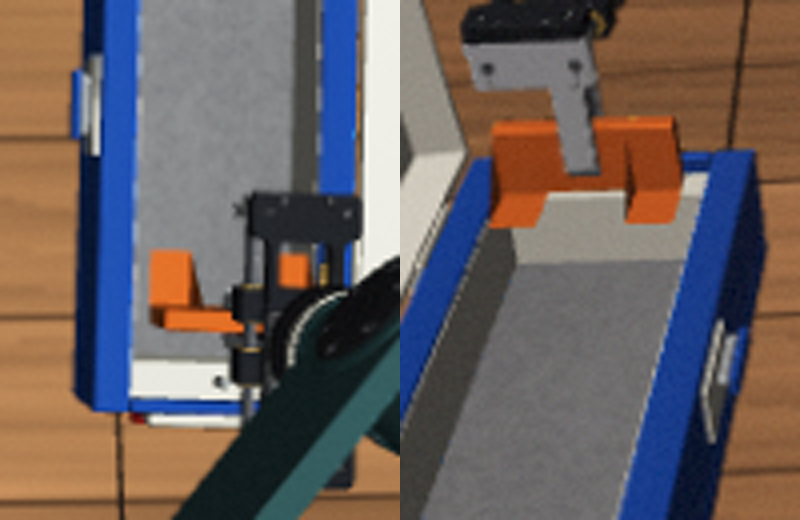

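Chock C hangs feet uphill between the tub walls. The side crop shows its centre at about x=585 against the finger at 575, so it sits about 4 mm to +y. I'll shift for that and lower it.

```bash
python3 -m inch '[{"twist":[0,0,0],"travel":[-0.5,-0.1,3],"gripper":5},{"twist":[0,0,0],"travel":[-0.5,-0.1,6],"gripper":5},{"twist":[0,0,0],"travel":[-0.5,-0.1,7.5],"gripper":5},{"twist":[0,0,0],"travel":[-0.5,-0.1,7.9],"gripper":5},{"twist":[0,0,0],"travel":[-0.5,-0.1,8.0],"gripper":5},{"twist":[0,0,0],"travel":[-0.5,-0.1,8.0],"gripper":5}]' 30; python3 -m inch '[{"twist":[0,0,0],"travel":[0,0,0.15],"gripper":5},{"twist":[0,0,0],"travel":[0,0,0.15],"gripper":5}]';python3 -m inch '[{"twist":[0,0,0],"travel":[0,0,0.15],"gripper":5},{"twist":[0,0,0],"travel":[0,0,0.15],"gripper":5}]'; python3 -c "
from h import *
s=st();print(intub(s['tool_pos']))"
```

```text
clock: 4.1
tool_pos: [0.3888, -0.2295, 0.043]
eef_rot: [0.718, 0.693, 0.044, 0.046]
contact_force: [-5.8, 2.8, 6.5]
finger_gap: 0.014
grasp_force: 30.0
clock: 4.3
tool_pos: [0.3888, -0.2296, 0.043]
eef_rot: [0.718, 0.693, 0.044, 0.046]
contact_force: [-10.2, 5.7, 14.7]
finger_gap: 0.0139
grasp_force: 30.0
clock: 4.5
tool_pos: [0.3888, -0.2296, 0.043]
eef_rot: [0.718, 0.693, 0.044, 0.046]
contact_force: [-14.2, 8.0, 24.7]
finger_gap: 0.0136
grasp_force: 30.0
t4.5 p [ 0.3888 -0.2296  0.043 ] F [-14.2   8.   24.7] gap 0.0136 gf 30.0 q [-0.72 -0.13  1.92  0.08  1.25 -0.71]
[-0.14444277 -0.00202839  0.03605471]
```

```bash
python3 -m inch '[{"twist":[0,0,0],"travel":[0,0,-0.3],"gripper":5},{"twist":[0,0,0],"travel":[0,0,-0.3],"gripper":28},{"twist":[0,0,0],"travel":[0,0,-0.3],"gripper":28},{"twist":[0,0,0],"travel":[0,0,-0.3],"gripper":28},{"twist":[0,0,0],"travel":[0,0,-4],"gripper":28},{"twist":[0,0,0],"travel":[0,0,-8],"gripper":28}]'
python3 - <<'E'
from h import *
st();go((.5065,.148,.13),down(.117))
t=vision.camera("top");s=vision.camera("side")
cv2.imwrite("pics/side2.png",s);cv2.imwrite("pics/top2.png",t)
o=np.zeros((520,800,3),np.uint8);o[:,:400]=cv2.resize(t[180:310,340:440],(400,520),interpolation=2);o[:,400:]=cv2.resize(s[130:260,100:200],(400,520),interpolation=2);cv2.imwrite("pics/c4.png",o)
E
```

```text
clock: 5.1
tool_pos: [0.3782, -0.2302, 0.1169]
eef_rot: [0.719, 0.692, 0.044, 0.045]
contact_force: [1.7, -0.3, 0.5]
finger_gap: 0.0262
grasp_force: 0.0
t5.1 p [ 0.3782 -0.2302  0.1169] F [ 1.7 -0.3  0.5] gap 0.0262 gf 0.0 q [-0.74 -0.21  1.83  0.08  1.42 -0.71]
travel [38.29 11.42  0.2 ] twist [ 0.126  0.008 -0.156] (other [ 0.01 -0.19  2.98] ) q6 -0.71 t 5.1
```

View pics/c4.png

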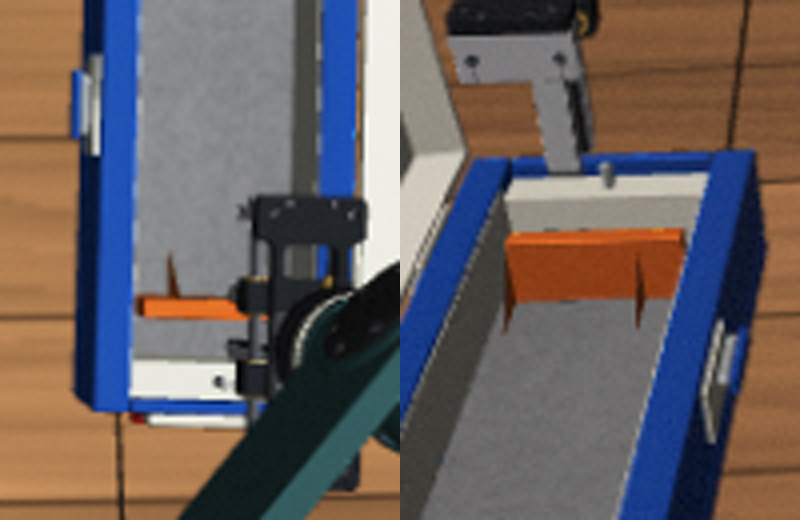

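Run:
```python
from h import *
for nm,a,b in(("+y end top",(374.5,255.3),(171.2,188.0)),("fin bottom +y",(374.5,258.7),(170,204)),("bed corner high +y?",(0,0),(0,0))):
    if a[0]: p,e=tri(a,b);print(nm,p,intub(p),e)
# expected pixels of fin top corners for chock at tub(-.145,0,.042)
for y in(-.055,.055):
    for dx in(-.007,.007):
        for z in (.02,.064):
            p=tub(-.145+dx,y,z);t=proj("top",p);s=proj("side",p);print(y,dx,z,"c4 top",((t-[340,180])*4).round(),"side",((s-[100,130])*4+[400,0]).round())
for nm,p in(("pinH",(.195,0,.086)),("pinL",(-.195,0,.086)),("rim+yL",(-.218,.092,.08)),("rim+yH",(.218,.092,.08)),("rim-yH",(.218,-.092,.08))):print(nm,proj("top",tub(*p)).round(1),proj("side",tub(*p)).round(1))
```

```text
+y end top [ 0.39207237 -0.17126685  0.07694043] [-0.1392082   0.05636862  0.06961836] [np.float64(0.00016884120038289081), np.float64(0.00016884120038278285)]
fin bottom +y [ 0.38392081 -0.18426518  0.01877734] [-0.15403847  0.04306225  0.0128614 ] [np.float64(0.0007368406182099408), np.float64(0.0007368406182099414)]
-0.055 -0.007 0.02 c4 top [269. 316.] side [524. 293.]
-0.055 -0.007 0.064 c4 top [288. 322.] side [512. 234.]
-0.055 0.007 0.02 c4 top [269. 298.] side [519. 305.]
-0.055 0.007 0.064 c4 top [289. 303.] side [507. 246.]
0.055 -0.007 0.02 c4 top [123. 313.] side [696. 288.]
0.055 -0.007 0.064 c4 top [137. 318.] side [687. 229.]
0.055 0.007 0.02 c4 top [124. 294.] side [692. 300.]
0.055 0.007 0.064 c4 top [138. 299.] side [683. 241.]
pinH [398.  138.7] [116.5 274.9]
pinL [395.  276.1] [151.4 171.3]
rim+yL [362.  283.1] [188.9 167.6]
rim+yH [365.6 130.1] [162.2 284.6]
rim-yH [429.  132.5] [ 68. 286.]
```

The fin-top corners match the prediction for a chock standing on the bed at tub x=-0.145, y=0. Next is can C.

Run:
```python
from h import *
go((.3777,.3245,.13),down(.069))
```

```text
travel [55.78 -2.47 -1.42] twist [ 0.138  0.016 -0.108] (other [ 0.02 -0.21  3.03] ) q6 -0.71 t 5.2
```

```bash
python3 -m inch '[{"twist":[0.138,0.016,-0.108],"travel":[4,0,-3],"gripper":80},{"twist":[0.138,0.016,-0.108],"travel":[9,-0.5,-5],"gripper":80},{"twist":[0.138,0.016,-0.108],"travel":[55.8,-2.5,-1.4],"gripper":80},{"twist":[0.138,0.016,-0.108],"travel":[55.8,-2.5,-1.4],"gripper":80},{"twist":[0.138,0.016,-0.108],"travel":[55.8,-2.5,-1.4],"gripper":80},{"twist":[0.138,0.016,-0.108],"travel":[55.8,-2.5,-1.4],"gripper":80},{"twist":[0.138,0.016,-0.108],"travel":[55.8,-2.5,-1.4],"gripper":80},{"twist":[0.138,0.016,-0.108],"travel":[55.8,-2.5,-1.4],"gripper":80},{"twist":[0.138,0.016,-0.108],"travel":[55.8,-2.5,-1.4],"gripper":80},{"twist":[0.138,0.016,-0.108],"travel":[55.8,-2.5,-1.4],"gripper":80},{"twist":[0.138,0.016,-0.108],"travel":[55.8,-2.5,-1.4],"gripper":80},{"twist":[0.138,0.016,-0.108],"travel":[55.8,-2.5,-1.4],"gripper":80}]'
python3 - <<'E'
from h import *
st();go((.3777,.3245,.010),down(.069))
E
```

```text
clock: 6.4
tool_pos: [0.3734, 0.3305, 0.1261]
eef_rot: [0.681, 0.733, -0.001, -0.006]
contact_force: [0.1, -0.5, 0.0]
finger_gap: 0.0752
grasp_force: 0.0
t6.4 p [0.3734 0.3305 0.1261] F [ 0.1 -0.5  0. ] gap 0.0752 gf 0.0 q [0.6  0.01 1.61 0.01 1.53 0.53]
travel [-0.72  0.5  11.6 ] twist [-0.01  -0.008  0.004] (other [ 0.01 -0.02 -3.14] ) q6 0.53 t 6.4
```

```bash
python3 -m inch '[{"twist":[-0.01,0,0],"travel":[-0.5,0.4,0],"gripper":80}]'
python3 - <<'E'
from h import *
st();go((.3777,.3245,.010),down(.069))
E
```

```text
clock: 6.5
tool_pos: [0.3779, 0.3252, 0.1259]
eef_rot: [0.68, 0.733, 0.002, -0.003]
contact_force: [0.2, 0.5, -0.4]
finger_gap: 0.0749
grasp_force: 0.0
t6.5 p [0.3779 0.3252 0.1259] F [ 0.2  0.5 -0.4] gap 0.0749 gf 0.0 q [ 0.59 -0.    1.62  0.01  1.52  0.52]
travel [-1.500e-01 -1.000e-02  1.159e+01] twist [-0.001 -0.007  0.006] (other [ 0.01 -0.   -3.14] ) q6 0.52 t 6.5
```

```bash
python3 -m inch '[{"twist":[0,-0.007,0],"travel":[-0.1,0,5],"gripper":80},{"twist":[0,-0.007,0],"travel":[-0.1,0,9],"gripper":80},{"twist":[0,-0.007,0],"travel":[-0.1,0,11.4],"gripper":80},{"twist":[0,-0.007,0],"travel":[-0.1,0,11.6],"gripper":80},{"twist":[0,-0.007,0],"travel":[-0.1,0,11.6],"gripper":20},{"twist":[0,-0.007,0],"travel":[-0.1,0,11.6],"gripper":20},{"twist":[0,-0.007,0],"travel":[-0.1,0,11.6],"gripper":20},{"twist":[0,-0.007,0],"travel":[-0.1,0,11.6],"gripper":20},{"twist":[0,-0.007,0],"travel":[-0.1,0,11.6],"gripper":20},{"twist":[0,-0.007,0],"travel":[-0.1,0,9],"gripper":20},{"twist":[0,-0.007,0],"travel":[-0.1,0,4],"gripper":20},{"twist":[0,-0.007,0],"travel":[-0.1,0,-1],"gripper":20}]' 30;  python3 - <<'E'
from h import *
st();go(tub(-.090,0,.120),TR)
E
```

```text
clock: 7.7
tool_pos: [0.3779, 0.3206, 0.1379]
eef_rot: [0.682, 0.731, -0.001, 0.0]
contact_force: [0.2, 1.3, -2.5]
finger_gap: 0.0434
grasp_force: 30.0
t7.7 p [0.3779 0.3206 0.1379] F [ 0.2  1.3 -2.5] gap 0.0434 gf 30.0 q [ 0.59 -0.01  1.61 -0.    1.55  0.52]
travel [-55.23   1.6    0.55] twist [-0.126 -0.006  0.109] (other [ 0.01 -0.19 -3.03] ) q6 0.52 t 7.7
```

```bash
python3 -m inch '[{"twist":[-0.126,-0.006,0.109],"travel":[-5,0.1,-2],"gripper":20},{"twist":[-0.126,-0.006,0.109],"travel":[-55.2,1.6,-1],"gripper":20},{"twist":[-0.126,-0.006,0.109],"travel":[-55.2,1.6,-1],"gripper":20},{"twist":[-0.126,-0.006,0.109],"travel":[-55.2,1.6,-1],"gripper":20},{"twist":[-0.126,-0.006,0.109],"travel":[-55.2,1.6,-1],"gripper":20},{"twist":[-0.126,-0.006,0.109],"travel":[-55.2,1.6,-1],"gripper":20},{"twist":[-0.126,-0.006,0.109],"travel":[-55.2,1.6,-1],"gripper":20},{"twist":[-0.126,-0.006,0.109],"travel":[-55.2,1.6,-1],"gripper":20},{"twist":[-0.126,-0.006,0.109],"travel":[-55.2,1.6,-1],"gripper":20},{"twist":[-0.126,-0.006,0.109],"travel":[-55.2,1.6,0],"gripper":20},{"twist":[-0.126,-0.006,0.109],"travel":[-55.2,1.6,0.5],"gripper":20},{"twist":[-0.126,-0.006,0.109],"travel":[-55.2,1.6,0.5],"gripper":20}]' 30;  python3 -m inch '[{"twist":[0,0,0],"travel":[0,0,0],"gripper":20}]'
python3 - <<'E'
from h import *
st();go(tub(-.089,0,.032),TR)
t=vision.camera("top");s=vision.camera("side")
o=np.zeros((520,800,3),np.uint8);o[:,:400]=cv2.resize(t[180:310,340:440],(400,520),interpolation=2);o[:,400:]=cv2.resize(s[130:260,100:200],(400,520),interpolation=2);cv2.imwrite("pics/c5.png",o)
E
```

```text
clock: 8.9
tool_pos: [0.4322, -0.2325, 0.1307]
eef_rot: [0.722, 0.689, 0.044, 0.045]
contact_force: [-0.9, 0.6, -1.8]
finger_gap: 0.0428
grasp_force: 30.0
clock: 9.0
tool_pos: [0.4326, -0.2289, 0.1314]
eef_rot: [0.721, 0.691, 0.045, 0.044]
contact_force: [-1.0, 0.1, -1.5]
finger_gap: 0.0433
grasp_force: 30.0
t9.0 p [ 0.4326 -0.2289  0.1314] F [-1.   0.1 -1.5] gap 0.0433 gf 30.0 q [-0.66 -0.11  1.72  0.08  1.43 -0.62]
travel [-0.07  0.1   8.63] twist [ 0.001 -0.003 -0.004] (other [-0.01 -0.    3.14] ) q6 -0.62 t 9.0
```

View pics/c5.png

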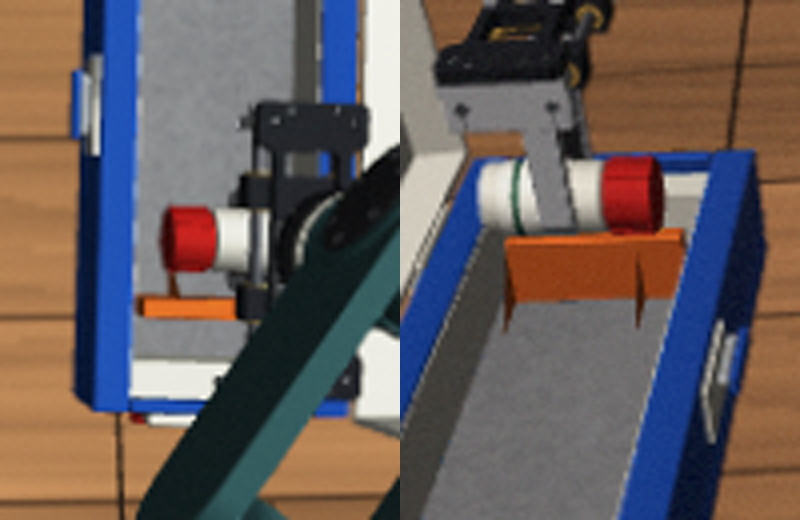

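```bash
python3 -m inch '[{"twist":[0,0,0],"travel":[-0.3,0.1,3],"gripper":20},{"twist":[0,0,0],"travel":[-0.3,0.1,6],"gripper":20},{"twist":[0,0,0],"travel":[-0.3,0.1,7.6],"gripper":20},{"twist":[0,0,0],"travel":[-0.3,0.1,8.3],"gripper":20},{"twist":[0,0,0],"travel":[-0.3,0.1,8.5],"gripper":20},{"twist":[0,0,0],"travel":[-0.3,0.1,8.5],"gripper":20}]' 30; python3 -c "
from h import *
s=st();print(intub(s['tool_pos']))"
```

```text
clock: 9.7
tool_pos: [0.4446, -0.2288, 0.0513]
eef_rot: [0.718, 0.693, 0.045, 0.044]
contact_force: [-7.5, 5.0, 9.7]
finger_gap: 0.0435
grasp_force: 30.0
t9.7 p [ 0.4446 -0.2288  0.0513] F [-7.5  5.   9.7] gap 0.0435 gf 30.0 q [-0.64 -0.02  1.8   0.08  1.26 -0.63]
[-0.0880886   0.00093908  0.0373283 ]
```

```bash
python3 -m inch '[{"twist":[0,0,0],"travel":[0,0,-0.2],"gripper":20},{"twist":[0,0,0],"travel":[0,0,-0.2],"gripper":56},{"twist":[0,0,0],"travel":[0,0,-0.2],"gripper":56},{"twist":[0,0,0],"travel":[0,0,-0.2],"gripper":56},{"twist":[0,0,0],"travel":[0,0,-3],"gripper":56},{"twist":[0,0,0],"travel":[0,0,-7],"gripper":56},{"twist":[0,0,0],"travel":[0,0,-9],"gripper":56}]'
python3 - <<'E'
from h import *
st();go((.5066,.147,.13),down(.117))
E
```

```text
clock: 10.4
tool_pos: [0.4347, -0.2321, 0.1411]
eef_rot: [0.719, 0.691, 0.045, 0.048]
contact_force: [0.4, -0.4, 0.0]
finger_gap: 0.0528
grasp_force: 0.0
t10.4 p [ 0.4347 -0.2321  0.1411] F [ 0.4 -0.4  0. ] gap 0.0528 gf 0.0 q [-0.66 -0.11  1.7   0.08  1.44 -0.63]
travel [38.16  5.49  1.82] twist [ 0.132  0.011 -0.156] (other [ 0.02 -0.2   2.98] ) q6 -0.63 t 10.4
```

```bash
python3 -m inch '[{"twist":[0.132,0.011,-0.156],"travel":[5,0.5,-2],"gripper":45},{"twist":[0.132,0.011,-0.156],"travel":[38.7,5.5,0],"gripper":45},{"twist":[0.132,0.011,-0.156],"travel":[38.7,5.5,0],"gripper":45},{"twist":[0.132,0.011,-0.156],"travel":[38.7,5.5,0],"gripper":45},{"twist":[0.132,0.011,-0.156],"travel":[38.7,5.5,0],"gripper":45},{"twist":[0.132,0.011,-0.156],"travel":[38.7,5.5,0],"gripper":45},{"twist":[0.132,0.011,-0.156],"travel":[38.7,5.5,0],"gripper":45},{"twist":[0.132,0.011,-0.156],"travel":[38.7,5.5,1.8],"gripper":45},{"twist":[0.132,0.011,-0.156],"travel":[38.7,5.5,1.8],"gripper":45},{"twist":[0.132,0.011,-0.156],"travel":[38.7,5.5,1.8],"gripper":45}]'
python3 - <<'E'
from h import *
st();go((.5066,.153,.009),down(.117))
t=vision.camera("top");s=vision.camera("side");cv2.imwrite("pics/top3.png",t);cv2.imwrite("pics/side3.png",s)
o=np.zeros((520,800,3),np.uint8);o[:,:400]=cv2.resize(t[180:310,340:440],(400,520),interpolation=2);o[:,400:]=cv2.resize(s[130:260,100:200],(400,520),interpolation=2);cv2.imwrite("pics/c6.png",o)
E
```

```text
clock: 11.4
tool_pos: [0.5053, 0.1538, 0.1266]
eef_rot: [0.664, 0.748, -0.001, -0.003]
contact_force: [0.2, -1.5, 0.3]
finger_gap: 0.0422
grasp_force: 0.0
t11.4 p [0.5053 0.1538 0.1266] F [ 0.2 -1.5  0.3] gap 0.0422 gf 0.0 q [0.19 0.07 1.54 0.   1.53 0.07]
travel [-0.12  0.19 11.76] twist [-0.006 -0.002  0.002] (other [ 0.   -0.01 -3.14] ) q6 0.07 t 11.4
```

View pics/c6.png

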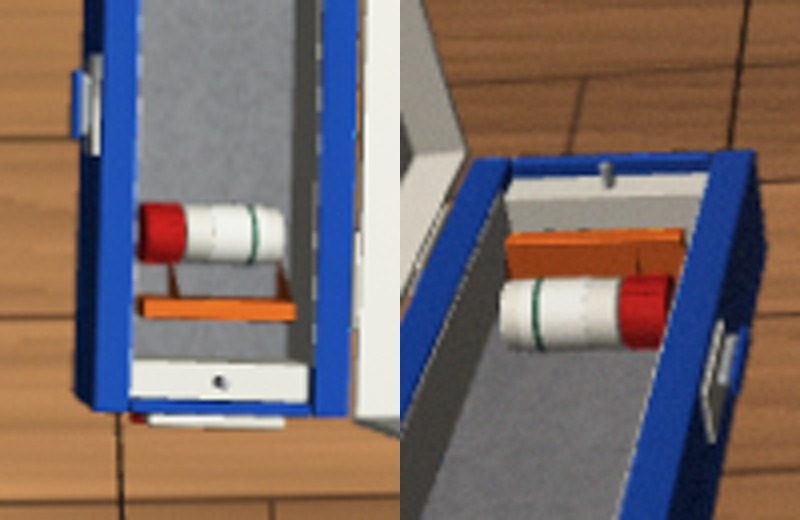

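Can C rests against chock 1: in the top crop the can is at row 233 and the fin at row 307, which is about 54 mm. Picking chock B.

```bash
python3 -m inch '[{"twist":[0,0,0],"travel":[-0.1,0.1,5],"gripper":45},{"twist":[0,0,0],"travel":[-0.1,0.1,9.5],"gripper":45},{"twist":[0,0,0],"travel":[-0.1,0.1,11.7],"gripper":45},{"twist":[0,0,0],"travel":[-0.1,0.1,11.8],"gripper":45},{"twist":[0,0,0],"travel":[-0.1,0.1,11.8],"gripper":5},{"twist":[0,0,0],"travel":[-0.1,0.1,11.8],"gripper":5},{"twist":[0,0,0],"travel":[-0.1,0.1,11.8],"gripper":5},{"twist":[0,0,0],"travel":[-0.1,0.1,11.8],"gripper":5},{"twist":[0,0,0],"travel":[-0.1,0.1,11.8],"gripper":5}]' 30; python3 -m inch '[{"twist":[0,0,0],"travel":[0,0,-3],"gripper":5},{"twist":[0,0,0],"travel":[0,0,-8],"gripper":5},{"twist":[0,0,0],"travel":[0,0,-13],"gripper":5},{"twist":[0,0,0],"travel":[0,0,-15],"gripper":5}]'
python3 - <<'E'
from h import *
st();go(tub(-.036,-.002,.12),TR)
E
```

```text
clock: 12.4
tool_pos: [0.5085, 0.1529, 0.0119]
eef_rot: [0.665, 0.747, 0.001, -0.001]
contact_force: [0.6, -1.5, 5.5]
finger_gap: 0.0137
grasp_force: 29.8
clock: 12.8
tool_pos: [0.5089, 0.1529, 0.1653]
eef_rot: [0.664, 0.747, 0.003, -0.0]
contact_force: [0.3, -0.2, -0.8]
finger_gap: 0.0136
grasp_force: 29.8
t12.8 p [0.5089 0.1529 0.1653] F [ 0.3 -0.2 -0.8] gap 0.0136 gf 29.8 q [0.18 0.05 1.49 0.   1.6  0.07]
travel [-38.1   -6.81   2.37] twist [-0.121 -0.014  0.156] (other [ 0.02 -0.18 -2.98] ) q6 0.07 t 12.8
```

```bash
python3 -m inch '[{"twist":[-0.121,-0.014,0.156],"travel":[-38.1,-6.8,1],"gripper":5},{"twist":[-0.121,-0.014,0.156],"travel":[-38.1,-6.8,1],"gripper":5},{"twist":[-0.121,-0.014,0.156],"travel":[-38.1,-6.8,1],"gripper":5},{"twist":[-0.121,-0.014,0.156],"travel":[-38.1,-6.8,1],"gripper":5},{"twist":[-0.121,-0.014,0.156],"travel":[-38.1,-6.8,1],"gripper":5},{"twist":[-0.121,-0.014,0.156],"travel":[-38.1,-6.8,1],"gripper":5},{"twist":[-0.121,-0.014,0.156],"travel":[-38.1,-6.8,1],"gripper":5},{"twist":[-0.121,-0.014,0.156],"travel":[-38.1,-6.8,2.4],"gripper":5},{"twist":[-0.121,-0.014,0.156],"travel":[-38.1,-6.8,2.4],"gripper":5},{"twist":[-0.121,-0.014,0.156],"travel":[-38.1,-6.8,2.4],"gripper":5}]'
python3 - <<'E'
from h import *
st();go(tub(-.036,-.002,.036),TR)
t=vision.camera("top");s=vision.camera("side");cv2.imwrite("pics/top4.png",t);cv2.imwrite("pics/side4.png",s)
m=cv2.inRange(cv2.cvtColor(s,cv2.COLOR_BGR2HSV),np.array((5,190,120)),np.array((15,255,255)))
n,l,b,c=cv2.connectedComponentsWithStats(m);print([list(x) for x in b[1:] if x[4]>40])
print([proj("side",tub(-.036,y,.12-.012+.044)).round(1) for y in(-.055,0,.055)])
E
```

```text
clock: 13.8
tool_pos: [0.4828, -0.2338, 0.1333]
eef_rot: [0.72, 0.691, 0.04, 0.041]
contact_force: [-0.1, 0.0, -0.3]
finger_gap: 0.0138
grasp_force: 29.8
t13.8 p [ 0.4828 -0.2338  0.1333] F [-0.1  0.  -0.3] gap 0.0138 gf 29.8 q [-0.6   0.    1.61  0.06  1.43 -0.56]
travel [0.06 0.46 7.79] twist [-0.01  -0.    -0.002] (other [-0.    0.02  3.14] ) q6 -0.56 t 13.8
[[np.int32(111), np.int32(182), np.int32(51), np.int32(30), np.int32(924)], [np.int32(161), np.int32(187), np.int32(10), np.int32(12), np.int32(87)], [np.int32(284), np.int32(255), np.int32(50), np.int32(18), np.int32(815)]]
[array([110. , 183.1]), array([134.3, 182.3]), array([158.8, 181.5])]
```

```bash
python3 -m inch '[{"twist":[-0.01,0,0],"travel":[-0.1,0.5,3],"gripper":5},{"twist":[-0.01,0,0],"travel":[-0.1,0.5,6],"gripper":5},{"twist":[-0.01,0,0],"travel":[-0.1,0.5,7.2],"gripper":5},{"twist":[-0.01,0,0],"travel":[-0.1,0.5,7.8],"gripper":5},{"twist":[-0.01,0,0],"travel":[-0.1,0.5,8.0],"gripper":5},{"twist":[-0.01,0,0],"travel":[-0.1,0.5,8.0],"gripper":5}]'; python3 -c "
from h import *
s=st();print(intub(s['tool_pos']))"
```

```text
clock: 14.5
tool_pos: [0.4989, -0.2358, 0.0572]
eef_rot: [0.719, 0.692, 0.044, 0.048]
contact_force: [-0.5, -0.4, -0.6]
finger_gap: 0.014
grasp_force: 29.9
t14.5 p [ 0.4989 -0.2358  0.0572] F [-0.5 -0.4 -0.6] gap 0.014 gf 29.9 q [-0.59  0.08  1.69  0.07  1.26 -0.56]
[-0.0332318  -0.0039427   0.03639788]
```

```bash
python3 -m inch '[{"twist":[0,0,0],"travel":[0.2,-0.3,0.1],"gripper":5},{"twist":[0,0,0],"travel":[0.2,-0.3,0.2],"gripper":5},{"twist":[0,0,0],"travel":[0.2,-0.3,0.3],"gripper":5},{"twist":[0,0,0],"travel":[0.2,-0.3,0.3],"gripper":5}]'; python3 -c "
from h import *
s=st();print(intub(s['tool_pos']))"
```

```text
clock: 14.9
tool_pos: [0.4967, -0.2347, 0.0561]
eef_rot: [0.719, 0.691, 0.044, 0.049]
contact_force: [-2.7, 0.6, 9.9]
finger_gap: 0.0143
grasp_force: 30.0
t14.9 p [ 0.4967 -0.2347  0.0561] F [-2.7  0.6  9.9] gap 0.0143 gf 30.0 q [-0.59  0.07  1.69  0.07  1.26 -0.56]
[-0.03562754 -0.00291863  0.03562626]
```

Contact. Release, retreat and go to can B.

```bash
python3 -m inch '[{"twist":[0,0,0],"travel":[0,0,-0.1],"gripper":5},{"twist":[0,0,0],"travel":[0,0,-0.1],"gripper":26},{"twist":[0,0,0],"travel":[0,0,-0.1],"gripper":26},{"twist":[0,0,0],"travel":[0,0,-0.1],"gripper":26},{"twist":[0,0,0],"travel":[0,0,-4],"gripper":26},{"twist":[0,0,0],"travel":[0,0,-9],"gripper":26},{"twist":[0,0,0],"travel":[0,0,-11],"gripper":80}]'
python3 - <<'E'
from h import *
st();go((.4934,.3235,.13),down(.207))
E
```

```text
clock: 15.6
tool_pos: [0.483, -0.2339, 0.1664]
eef_rot: [0.719, 0.692, 0.044, 0.05]
contact_force: [0.7, -0.5, 0.4]
finger_gap: 0.0292
grasp_force: 0.0
t15.6 p [ 0.483  -0.2339  0.1664] F [ 0.7 -0.5  0.4] gap 0.0292 gf 0.0 q [-0.6  -0.03  1.57  0.07  1.48 -0.56]
travel [55.75 -1.61  3.14] twist [ 0.132  0.022 -0.246] (other [ 0.03 -0.19  2.89] ) q6 -0.56 t 15.6
```

```bash
python3 -m inch '[{"twist":[0.132,0.022,-0.246],"travel":[55.8,-1.6,1],"gripper":80},{"twist":[0.132,0.022,-0.246],"travel":[55.8,-1.6,1],"gripper":80},{"twist":[0.132,0.022,-0.246],"travel":[55.8,-1.6,1],"gripper":80},{"twist":[0.132,0.022,-0.246],"travel":[55.8,-1.6,1],"gripper":80},{"twist":[0.132,0.022,-0.246],"travel":[55.8,-1.6,1],"gripper":80},{"twist":[0.132,0.022,-0.246],"travel":[55.8,-1.6,1],"gripper":80},{"twist":[0.132,0.022,-0.246],"travel":[55.8,-1.6,1],"gripper":80},{"twist":[0.132,0.022,-0.246],"travel":[55.8,-1.6,1],"gripper":80},{"twist":[0.132,0.022,-0.246],"travel":[55.8,-1.6,1],"gripper":80},{"twist":[0.132,0.022,-0.246],"travel":[55.8,-1.6,3],"gripper":80},{"twist":[0.132,0.022,-0.246],"travel":[55.8,-1.6,3.1],"gripper":80},{"twist":[0.132,0.022,-0.246],"travel":[55.8,-1.6,3.1],"gripper":80}]';python3 -m inch '[{"twist":[0,0,0],"travel":[0,0,0],"gripper":80}]'
python3 - <<'E'
from h import *
st();go((.4934,.3240,.009),down(.207))
t=vision.camera("top");s=vision.camera("side");cv2.imwrite("pics/top5.png",t)
o=np.zeros((600,800,3),np.uint8);o[:,:400]=cv2.resize(t[130:310,330:450],(400,600),interpolation=2);o[:,400:]=cv2.resize(t[130:310,180:300],(400,600),interpolation=2);cv2.imwrite("pics/c7.png",o)
E
```

```text
clock: 16.8
tool_pos: [0.4899, 0.3292, 0.1249]
eef_rot: [0.628, 0.778, -0.002, -0.005]
contact_force: [-0.5, 1.2, 0.3]
finger_gap: 0.075
grasp_force: 0.0
clock: 16.9
tool_pos: [0.4908, 0.3262, 0.1259]
eef_rot: [0.629, 0.777, -0.002, -0.004]
contact_force: [-0.9, -0.4, 0.4]
finger_gap: 0.0753
grasp_force: 0.0
t16.9 p [0.4908 0.3262 0.1259] F [-0.9 -0.4  0.4] gap 0.0753 gf 0.0 q [0.49 0.21 1.39 0.01 1.55 0.28]
travel [-0.31  0.3  11.69] twist [-0.008 -0.004  0.003] (other [ 0.01 -0.01 -3.14] ) q6 0.28 t 16.9
```

View pics/c7.png

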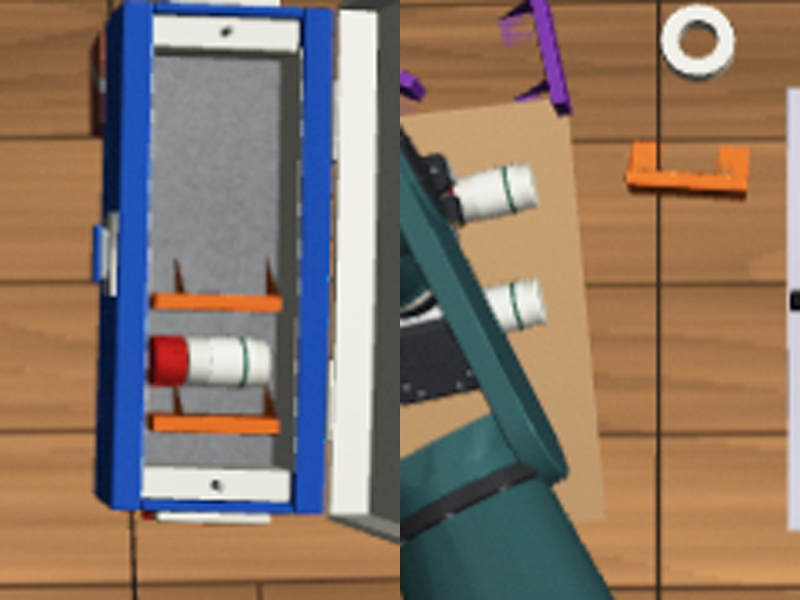

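The top view shows chock 1, can C and chock 2 in line in the tub (rows 424, 360, 302). Can B is still in place, and so is the last orange chock. Picking can B.

```bash
python3 -m inch '[{"twist":[-0.008,0,0],"travel":[-0.3,0.3,5],"gripper":80},{"twist":[-0.008,0,0],"travel":[-0.3,0.3,9.5],"gripper":80},{"twist":[-0.008,0,0],"travel":[-0.3,0.3,11.4],"gripper":80},{"twist":[-0.008,0,0],"travel":[-0.3,0.3,11.6],"gripper":80},{"twist":[-0.008,0,0],"travel":[-0.3,0.3,11.6],"gripper":20},{"twist":[-0.008,0,0],"travel":[-0.3,0.3,11.6],"gripper":20},{"twist":[-0.008,0,0],"travel":[-0.3,0.3,11.6],"gripper":20},{"twist":[-0.008,0,0],"travel":[-0.3,0.3,11.6],"gripper":20},{"twist":[-0.008,0,0],"travel":[-0.3,0.3,11.6],"gripper":20}]' 30; python3 -m inch '[{"twist":[0,0,0],"travel":[0,0,-3],"gripper":20},{"twist":[0,0,0],"travel":[0,0,-8],"gripper":20},{"twist":[0,0,0],"travel":[0,0,-13],"gripper":20},{"twist":[0,0,0],"travel":[0,0,-16],"gripper":20}]'
python3 - <<'E'
from h import *
st();go(tub(.020,-.003,.13),TR)
E
```

```text
clock: 17.9
tool_pos: [0.4958, 0.3237, 0.0132]
eef_rot: [0.63, 0.776, 0.004, -0.0]
contact_force: [0.6, -0.5, 1.9]
finger_gap: 0.0436
grasp_force: 30.0
clock: 18.3
tool_pos: [0.4953, 0.3231, 0.1761]
eef_rot: [0.63, 0.776, 0.005, 0.0]
contact_force: [0.5, -0.1, -2.0]
finger_gap: 0.0434
grasp_force: 30.0
t18.3 p [0.4953 0.3231 0.1761] F [ 0.5 -0.1 -2. ] gap 0.0434 gf 30.0 q [0.48 0.18 1.33 0.   1.63 0.27]
travel [-55.69  -7.15   1.52] twist [-0.117 -0.023  0.246] (other [ 0.03 -0.17 -2.89] ) q6 0.27 t 18.3
```

```bash
python3 -m inch '[{"twist":[-0.117,-0.023,0.246],"travel":[-55.7,-7.1,0],"gripper":20},{"twist":[-0.117,-0.023,0.246],"travel":[-55.7,-7.1,0],"gripper":20},{"twist":[-0.117,-0.023,0.246],"travel":[-55.7,-7.1,0],"gripper":20},{"twist":[-0.117,-0.023,0.246],"travel":[-55.7,-7.1,0],"gripper":20},{"twist":[-0.117,-0.023,0.246],"travel":[-55.7,-7.1,0],"gripper":20},{"twist":[-0.117,-0.023,0.246],"travel":[-55.7,-7.1,0],"gripper":20},{"twist":[-0.117,-0.023,0.246],"travel":[-55.7,-7.1,0],"gripper":20},{"twist":[-0.117,-0.023,0.246],"travel":[-55.7,-7.1,0],"gripper":20},{"twist":[-0.117,-0.023,0.246],"travel":[-55.7,-7.1,0],"gripper":20},{"twist":[-0.117,-0.023,0.246],"travel":[-55.7,-7.1,0],"gripper":20},{"twist":[-0.117,-0.023,0.246],"travel":[-55.7,-7.1,1.5],"gripper":20},{"twist":[-0.117,-0.023,0.246],"travel":[-55.7,-7.1,1.5],"gripper":20}]';python3 -m inch '[{"twist":[0,0,0],"travel":[0,0,0],"gripper":20},{"twist":[0,0,0],"travel":[0,0,0],"gripper":20}]'
python3 - <<'E'
from h import *
st();go(tub(.020,-.003,.038),TR)
s=vision.camera("side");cv2.imwrite("pics/side6.png",s)
m=cv2.inRange(s,np.array((0,0,120)),np.array((70,70,255)))[130:260,60:220]
xs=np.nonzero(m.sum(0)>1000)[0]+60;print("red cols",xs.min(),xs.max(), "expected +y end", [proj("side",tub(.02,-.003+y,.13+.005)).round(1) for y in(-.05,.05,.022)])
E
```

```text
clock: 19.5
tool_pos: [0.5379, -0.2415, 0.1513]
eef_rot: [0.721, 0.69, 0.039, 0.043]
contact_force: [0.5, 1.3, -2.1]
finger_gap: 0.0432
grasp_force: 30.0
clock: 19.7
tool_pos: [0.5392, -0.2359, 0.1532]
eef_rot: [0.72, 0.692, 0.041, 0.043]
contact_force: [-0.2, 1.1, -2.7]
finger_gap: 0.0432
grasp_force: 30.0
t19.7 p [ 0.5392 -0.2359  0.1532] F [-0.2  1.1 -2.7] gap 0.0432 gf 30.0 q [-0.54  0.1   1.46  0.06  1.47 -0.51]
travel [-0.04  0.19  8.86] twist [-0.006  0.001 -0.   ] (other [0.   0.01 3.14] ) q6 -0.51 t 19.7
red cols 118 169 expected +y end [array([106.2, 203.6]), array([152. , 202.3]), array([139.1, 202.7])]
```

```bash
python3 -m inch '[{"twist":[-0.006,0,0],"travel":[0,0.2,3],"gripper":20},{"twist":[-0.006,0,0],"travel":[0,0.2,6],"gripper":20},{"twist":[-0.006,0,0],"travel":[0,0.2,8],"gripper":20},{"twist":[-0.006,0,0],"travel":[0,0.2,8.7],"gripper":20},{"twist":[-0.006,0,0],"travel":[0,0.2,9],"gripper":20},{"twist":[-0.006,0,0],"travel":[0,0.2,9],"gripper":20}]'; python3 -c "
from h import *
s=st();print(intub(s['tool_pos']))"
```

```text
clock: 20.35
tool_pos: [0.5529, -0.2373, 0.0658]
eef_rot: [0.719, 0.692, 0.043, 0.047]
contact_force: [-0.4, 0.1, -2.1]
finger_gap: 0.0437
grasp_force: 30.0
t20.4 p [ 0.5529 -0.2373  0.0658] F [-0.4  0.1 -2.1] gap 0.0437 gf 30.0 q [-0.53  0.18  1.56  0.06  1.29 -0.51]
[ 0.02144755 -0.00338472  0.03818824]
```

```bash
python3 -m inch '[{"twist":[0,0,0],"travel":[0,-0.2,0.1],"gripper":20},{"twist":[0,0,0],"travel":[0,-0.2,0.2],"gripper":20},{"twist":[0,0,0],"travel":[0,-0.2,0.3],"gripper":20},{"twist":[0,0,0],"travel":[0,-0.2,0.3],"gripper":20}]'; python3 -c "
from h import *
s=st();print(intub(s['tool_pos']))"
```

```text
clock: 20.75
tool_pos: [0.5512, -0.2385, 0.0643]
eef_rot: [0.719, 0.692, 0.043, 0.048]
contact_force: [-3.6, 1.1, 6.1]
finger_gap: 0.0435
grasp_force: 30.0
t20.8 p [ 0.5512 -0.2385  0.0643] F [-3.6  1.1  6.1] gap 0.0435 gf 30.0 q [-0.54  0.18  1.56  0.06  1.29 -0.51]
[ 0.01954229 -0.00461021  0.03691413]
```

```bash
python3 -m inch '[{"twist":[0,0,0],"travel":[0,0,-0.1],"gripper":20},{"twist":[0,0,0],"travel":[0,0,-0.1],"gripper":56},{"twist":[0,0,0],"travel":[0,0,-0.1],"gripper":56},{"twist":[0,0,0],"travel":[0,0,-0.1],"gripper":56},{"twist":[0,0,0],"travel":[0,0,-3],"gripper":56},{"twist":[0,0,0],"travel":[0,0,-8],"gripper":56},{"twist":[0,0,0],"travel":[0,0,-10],"gripper":45}]'
python3 - <<'E'
from h import *
st();go((.6065,.142,.13),down(-.066))
E
```

```text
clock: 21.45
tool_pos: [0.5395, -0.2381, 0.1654]
eef_rot: [0.719, 0.691, 0.044, 0.05]
contact_force: [1.1, -0.6, 0.9]
finger_gap: 0.0478
grasp_force: 0.0
t21.4 p [ 0.5395 -0.2381  0.1654] F [ 1.1 -0.6  0.9] gap 0.0478 gf 0.0 q [-0.55  0.09  1.45  0.06  1.48 -0.51]
travel [38.27  4.69  3.96] twist [0.133 0.004 0.026] (other [-0.01  0.21 -3.11] ) q6 -0.51 t 21.4
```

```bash
python3 -m inch '[{"twist":[0.133,0.004,0.026],"travel":[38.3,4.7,1],"gripper":45},{"twist":[0.133,0.004,0.026],"travel":[38.3,4.7,1],"gripper":45},{"twist":[0.133,0.004,0.026],"travel":[38.3,4.7,1],"gripper":45},{"twist":[0.133,0.004,0.026],"travel":[38.3,4.7,1],"gripper":45},{"twist":[0.133,0.004,0.026],"travel":[38.3,4.7,1],"gripper":45},{"twist":[0.133,0.004,0.026],"travel":[38.3,4.7,1],"gripper":45},{"twist":[0.133,0.004,0.026],"travel":[38.3,4.7,1],"gripper":45},{"twist":[0.133,0.004,0.026],"travel":[38.3,4.7,4],"gripper":45},{"twist":[0.133,0.004,0.026],"travel":[38.3,4.7,4],"gripper":45},{"twist":[0.133,0.004,0.026],"travel":[38.3,4.7,4],"gripper":45},{"twist":[0.133,0.004,0.026],"travel":[38.3,4.7,4],"gripper":45}]'
python3 - <<'E'
from h import *
st();go((.6065,.142,.009),down(-.066))
t=vision.camera("top");s=vision.camera("side");cv2.imwrite("pics/top7.png",t);cv2.imwrite("pics/side7.png",s)
o=np.zeros((600,800,3),np.uint8);o[:,:400]=cv2.resize(t[130:310,330:450],(400,600),interpolation=2);o[:,400:]=cv2.resize(t[130:310,190:310],(400,600),interpolation=2);cv2.imwrite("pics/c8.png",o)
E
```

```text
clock: 22.55
tool_pos: [0.6052, 0.1423, 0.1263]
eef_rot: [0.73, 0.683, -0.001, -0.003]
contact_force: [-0.2, -0.5, -0.8]
finger_gap: 0.0425
grasp_force: 0.0
t22.6 p [0.6052 0.1423 0.1263] F [-0.2 -0.5 -0.8] gap 0.0425 gf 0.0 q [0.14 0.28 1.31 0.   1.56 0.2 ]
travel [-0.05  0.2  11.73] twist [-0.006 -0.002 -0.001] (other [-0.    0.01  3.14] ) q6 0.2 t 22.6
```

View pics/c8.png

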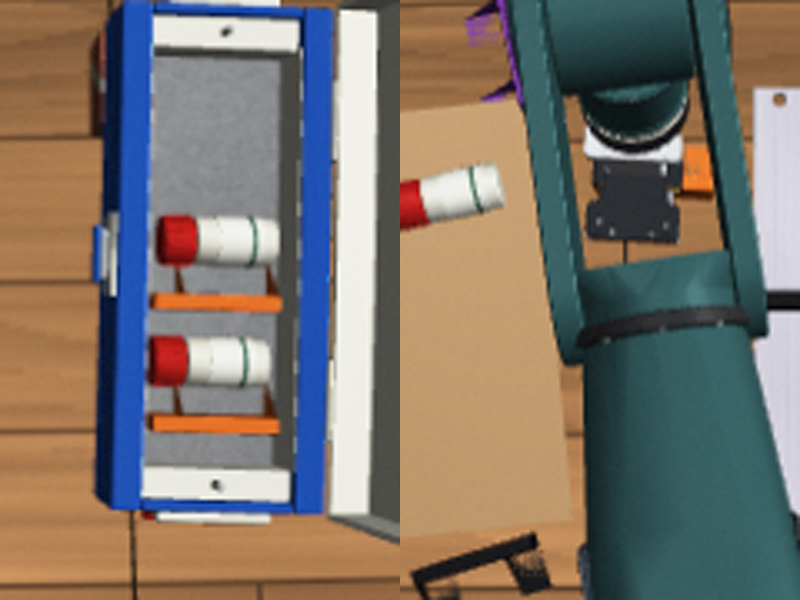

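Can B sits against chock 2 (rows 240 and 302). Picking the last orange chock (A); its right foot shows at (697,170).

```bash
python3 -m inch '[{"twist":[-0.006,0,0],"travel":[0,0.2,5],"gripper":45},{"twist":[-0.006,0,0],"travel":[0,0.2,9.5],"gripper":45},{"twist":[-0.006,0,0],"travel":[0,0.2,11.6],"gripper":45},{"twist":[-0.006,0,0],"travel":[0,0.2,11.7],"gripper":45},{"twist":[-0.006,0,0],"travel":[0,0.2,11.7],"gripper":5},{"twist":[-0.006,0,0],"travel":[0,0.2,11.7],"gripper":5},{"twist":[-0.006,0,0],"travel":[0,0.2,11.7],"gripper":5},{"twist":[-0.006,0,0],"travel":[0,0.2,11.7],"gripper":5},{"twist":[-0.006,0,0],"travel":[0,0.2,11.7],"gripper":5}]' 30; python3 -m inch '[{"twist":[0,0,0],"travel":[0,0,-3],"gripper":5},{"twist":[0,0,0],"travel":[0,0,-8],"gripper":5},{"twist":[0,0,0],"travel":[0,0,-13],"gripper":5},{"twist":[0,0,0],"travel":[0,0,-17],"gripper":5}]'
python3 - <<'E'
from h import *
st();go(tub(.073,-.003,.12),TR)
E
```

```text
clock: 23.55
tool_pos: [0.6083, 0.1437, 0.0112]
eef_rot: [0.73, 0.684, 0.003, 0.001]
contact_force: [1.8, -0.7, 5.2]
finger_gap: 0.014
grasp_force: 30.0
clock: 23.95
tool_pos: [0.6059, 0.1434, 0.1814]
eef_rot: [0.73, 0.684, 0.001, -0.001]
contact_force: [1.3, 0.8, -0.5]
finger_gap: 0.0138
grasp_force: 30.0
t23.9 p [0.6059 0.1434 0.1814] F [ 1.3  0.8 -0.5] gap 0.0138 gf 30.0 q [0.14 0.25 1.23 0.   1.66 0.21]
travel [-38.2    1.29   2.69] twist [-0.125 -0.001 -0.026] (other [-0.    0.19  3.11] ) q6 0.21 t 23.9
```

```bash
python3 -m inch '[{"twist":[-0.125,0,-0.026],"travel":[-38.2,1.3,1],"gripper":5},{"twist":[-0.125,0,-0.026],"travel":[-38.2,1.3,1],"gripper":5},{"twist":[-0.125,0,-0.026],"travel":[-38.2,1.3,1],"gripper":5},{"twist":[-0.125,0,-0.026],"travel":[-38.2,1.3,1],"gripper":5},{"twist":[-0.125,0,-0.026],"travel":[-38.2,1.3,1],"gripper":5},{"twist":[-0.125,0,-0.026],"travel":[-38.2,1.3,1],"gripper":5},{"twist":[-0.125,0,-0.026],"travel":[-38.2,1.3,1],"gripper":5},{"twist":[-0.125,0,-0.026],"travel":[-38.2,1.3,2.7],"gripper":5},{"twist":[-0.125,0,-0.026],"travel":[-38.2,1.3,2.7],"gripper":5},{"twist":[-0.125,0,-0.026],"travel":[-38.2,1.3,2.7],"gripper":5}]'
python3 - <<'E'
from h import *
st();go(tub(.073,-.003,.036),TR)
s=vision.camera("side")
m=cv2.inRange(cv2.cvtColor(s,cv2.COLOR_BGR2HSV),np.array((5,190,120)),np.array((15,255,255)))
n,l,b,c=cv2.connectedComponentsWithStats(m);print([x[:4].tolist() for x in b[1:] if x[4]>40])
print([proj("side",tub(.073,y-.003,.12-.012+.04)).round(1) for y in(-.055,0,.055)])
E
```

```text
clock: 24.95
tool_pos: [0.5931, -0.2386, 0.149]
eef_rot: [0.72, 0.691, 0.043, 0.043]
contact_force: [0.4, -0.0, -1.5]
finger_gap: 0.0138
grasp_force: 30.0
t24.9 p [ 0.5931 -0.2386  0.149 ] F [ 0.4 -0.  -1.5] gap 0.0138 gf 30.0 q [-0.5   0.22  1.34  0.06  1.48 -0.46]
travel [-0.02  0.16  7.98] twist [-0.004 -0.003 -0.002] (other [-0.01  0.01  3.14] ) q6 -0.46 t 24.9
[[127, 187, 44, 13], [96, 210, 56, 32], [150, 211, 14, 18]]
[array([ 96.4, 212.9]), array([122.5, 212.2]), array([148.9, 211.5])]
```

```bash
python3 -m inch '[{"twist":[-0.004,-0.003,0],"travel":[0,0,3],"gripper":5},{"twist":[-0.004,-0.003,0],"travel":[0,0,6],"gripper":5},{"twist":[-0.004,-0.003,0],"travel":[0,0,7.4],"gripper":5},{"twist":[-0.004,-0.003,0],"travel":[0,0,8.0],"gripper":5},{"twist":[-0.004,-0.003,0],"travel":[0,0,8.2],"gripper":5},{"twist":[-0.004,-0.003,0],"travel":[0,0,8.3],"gripper":5},{"twist":[-0.004,-0.003,0],"travel":[0,0,8.3],"gripper":5}]'; python3 -c "
from h import *
s=st();print(intub(s['tool_pos']))"
```

```text
clock: 25.7
tool_pos: [0.6053, -0.2394, 0.07]
eef_rot: [0.719, 0.692, 0.044, 0.048]
contact_force: [-0.5, -0.3, -1.2]
finger_gap: 0.0141
grasp_force: 30.0
t25.7 p [ 0.6053 -0.2394  0.07  ] F [-0.5 -0.3 -1.2] gap 0.0141 gf 30.0 q [-0.49  0.28  1.43  0.06  1.32 -0.46]
[ 0.07396821 -0.00340597  0.03584783]
```

```bash
python3 -m inch '[{"twist":[0,0,0],"travel":[0,0,0.15],"gripper":5},{"twist":[0,0,0],"travel":[0,0,0.3],"gripper":5},{"twist":[0,0,0],"travel":[0,0,0.3],"gripper":5}]'; python3 -c "
from h import *
s=st();print(intub(s['tool_pos']))"
```

```text
clock: 26.0
tool_pos: [0.6056, -0.2398, 0.0692]
eef_rot: [0.719, 0.691, 0.044, 0.049]
contact_force: [-4.0, 0.5, 8.3]
finger_gap: 0.014
grasp_force: 30.0
t26.0 p [ 0.6056 -0.2398  0.0692] F [-4.   0.5  8.3] gap 0.014 gf 30.0 q [-0.49  0.28  1.43  0.06  1.32 -0.46]
[ 0.07415619 -0.0037717   0.03496489]
```

```bash
python3 -m inch '[{"twist":[0,0,0],"travel":[0,0,-0.1],"gripper":5},{"twist":[0,0,0],"travel":[0,0,-0.1],"gripper":26},{"twist":[0,0,0],"travel":[0,0,-0.1],"gripper":26},{"twist":[0,0,0],"travel":[0,0,-0.1],"gripper":26},{"twist":[0,0,0],"travel":[0,0,-4],"gripper":26},{"twist":[0,0,0],"travel":[0,0,-9],"gripper":26},{"twist":[0,0,0],"travel":[0,0,-11],"gripper":80}]'
python3 - <<'E'
from h import *
st();go((.6033,.3325,.13),down(.1815))
E
```

```text
clock: 26.7
tool_pos: [0.5923, -0.2393, 0.18]
eef_rot: [0.719, 0.691, 0.045, 0.051]
contact_force: [-0.3, 0.0, 1.0]
finger_gap: 0.0293
grasp_force: 0.0
t26.7 p [ 0.5923 -0.2393  0.18  ] F [-0.3  0.   1. ] gap 0.0293 gf 0.0 q [-0.5   0.19  1.31  0.06  1.52 -0.46]
travel [57.2  -1.81  4.49] twist [ 0.134  0.02  -0.221] (other [ 0.03 -0.2   2.91] ) q6 -0.46 t 26.7
```

```bash
python3 -m inch '[{"twist":[0.134,0.02,-0.221],"travel":[57.2,-1.8,1.5],"gripper":80},{"twist":[0.134,0.02,-0.221],"travel":[57.2,-1.8,1.5],"gripper":80},{"twist":[0.134,0.02,-0.221],"travel":[57.2,-1.8,1.5],"gripper":80},{"twist":[0.134,0.02,-0.221],"travel":[57.2,-1.8,1.5],"gripper":80},{"twist":[0.134,0.02,-0.221],"travel":[57.2,-1.8,1.5],"gripper":80},{"twist":[0.134,0.02,-0.221],"travel":[57.2,-1.8,1.5],"gripper":80},{"twist":[0.134,0.02,-0.221],"travel":[57.2,-1.8,1.5],"gripper":80},{"twist":[0.134,0.02,-0.221],"travel":[57.2,-1.8,1.5],"gripper":80},{"twist":[0.134,0.02,-0.221],"travel":[57.2,-1.8,1.5],"gripper":80},{"twist":[0.134,0.02,-0.221],"travel":[57.2,-1.8,1.5],"gripper":80},{"twist":[0.134,0.02,-0.221],"travel":[57.2,-1.8,4.5],"gripper":80},{"twist":[0.134,0.02,-0.221],"travel":[57.2,-1.8,4.5],"gripper":80}]';python3 -m inch '[{"twist":[0,0,0],"travel":[0,0,0],"gripper":80},{"twist":[0,0,0],"travel":[0,0,0],"gripper":80}]'
python3 - <<'E'
from h import *
st();go((.6033,.3325,.009),down(.1815))
t=vision.camera("top");cv2.imwrite("pics/top8.png",t)
for n,im,o in(("c9",t,0),):
    cv2.imwrite("pics/c9.png",np.hstack([cv2.resize(t[130:310,330:450],(400,600),interpolation=2),cv2.resize(t[130:310,190:310],(400,600),interpolation=2)]))
m=cv2.inRange(cv2.cvtColor(t,cv2.COLOR_BGR2HSV),np.array((5,190,120)),np.array((16,255,255)))
n,l,b,c=cv2.connectedComponentsWithStats(m);print([x.tolist() for x in b[1:] if x[4]>30])
for x in(-.144,-.0356,.074): print(proj("top",tub(x,0,.064)).round(1))
E
```

```text
clock: 27.9
tool_pos: [0.6004, 0.3373, 0.1244]
eef_rot: [0.639, 0.769, -0.001, -0.004]
contact_force: [0.4, -0.6, -0.1]
finger_gap: 0.0753
grasp_force: 0.0
clock: 28.1
tool_pos: [0.601, 0.3337, 0.1252]
eef_rot: [0.64, 0.769, -0.002, -0.004]
contact_force: [0.3, -0.2, 0.2]
finger_gap: 0.0751
grasp_force: 0.0
t28.1 p [0.601  0.3337 0.1252] F [ 0.3 -0.2  0.2] gap 0.0751 gf 0.0 q [0.42 0.42 1.12 0.   1.61 0.24]
travel [-0.19  0.29 11.61] twist [-0.008 -0.003  0.001] (other [ 0.01 -0.01 -3.14] ) q6 0.24 t 28.1
[[378, 174, 38, 6, 169], [376, 218, 38, 5, 149], [376, 254, 37, 6, 176]]
[393.4 257.3]
[394.3 219.7]
[395.1 181.8]
```

View pics/c9.png

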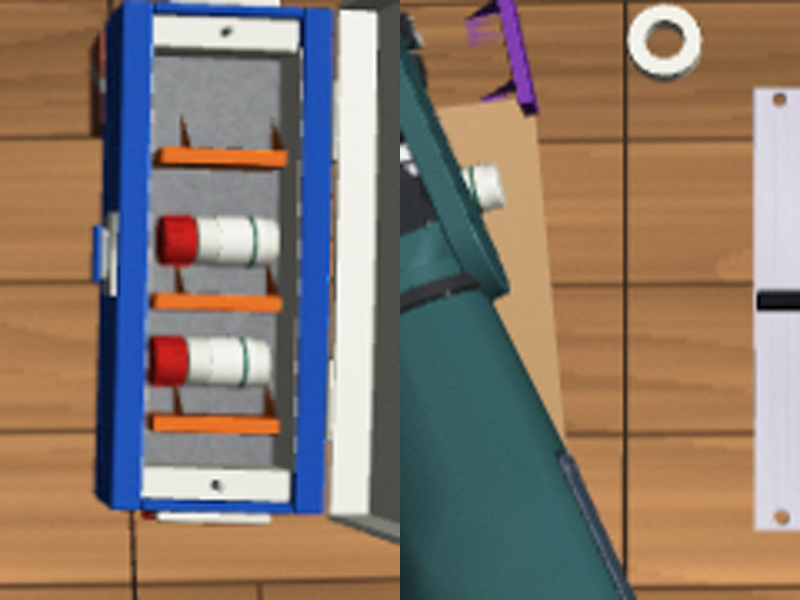

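Chock 3 was knocked about 15 mm uphill (crop row 157 where about 172 was expected). I'll go back and shift it before placing the last can.

Run:
```python
from h import *
o,d=ray("top",(396.5,176.5)); 
n=RT.apply([0,0,1]); p0=tub(0,0,.064); p=o+d*(n@(p0-o))/(n@d); print(intub(p))
go(tub(intub(p)[0],-.004,.13),TR)
```

```text
[ 0.08952894 -0.00382002  0.064     ]
travel [-56.49  -9.65  -4.06] twist [-0.131 -0.017  0.22 ] (other [ 0.02 -0.19 -2.92] ) q6 0.24 t 28.1
```

```bash
python3 -m inch '[{"twist":[0,0,0],"travel":[-3,-0.5,-5],"gripper":60},{"twist":[-0.131,-0.017,0.22],"travel":[-56.5,-9.7,-6],"gripper":60},{"twist":[-0.131,-0.017,0.22],"travel":[-56.5,-9.7,-6],"gripper":60},{"twist":[-0.131,-0.017,0.22],"travel":[-56.5,-9.7,-6],"gripper":40},{"twist":[-0.131,-0.017,0.22],"travel":[-56.5,-9.7,-6],"gripper":40},{"twist":[-0.131,-0.017,0.22],"travel":[-56.5,-9.7,-6],"gripper":40},{"twist":[-0.131,-0.017,0.22],"travel":[-56.5,-9.7,-6],"gripper":40},{"twist":[-0.131,-0.017,0.22],"travel":[-56.5,-9.7,-6],"gripper":40},{"twist":[-0.131,-0.017,0.22],"travel":[-56.5,-9.7,-6],"gripper":40},{"twist":[-0.131,-0.017,0.22],"travel":[-56.5,-9.7,-6],"gripper":40},{"twist":[-0.131,-0.017,0.22],"travel":[-56.5,-9.7,-6],"gripper":40},{"twist":[-0.131,-0.017,0.22],"travel":[-56.5,-9.7,-4.1],"gripper":40}]';python3 -m inch '[{"twist":[0,0,0],"travel":[0,0,0],"gripper":40},{"twist":[0,0,0],"travel":[0,0,0],"gripper":40}]'
python3 - <<'E'
from h import *
s=st();print(intub(s["tool_pos"]));go(tub(.089,-.004,.037),TR)
E
```

```text
clock: 29.35
tool_pos: [0.6089, -0.2443, 0.171]
eef_rot: [0.72, 0.691, 0.045, 0.05]
contact_force: [0.5, 0.5, 0.1]
finger_gap: 0.0377
grasp_force: 0.0
clock: 29.55
tool_pos: [0.6071, -0.2416, 0.1657]
eef_rot: [0.721, 0.69, 0.044, 0.045]
contact_force: [0.5, -0.3, 0.9]
finger_gap: 0.0378
grasp_force: 0.0
t29.6 p [ 0.6071 -0.2416  0.1657] F [ 0.5 -0.3  0.9] gap 0.0378 gf 0.0 q [-0.5   0.24  1.28  0.06  1.51 -0.45]
[ 0.08774869 -0.00547933  0.13060149]
travel [0.14 0.12 9.36] twist [ 0.    -0.001 -0.004] (other [-0.   -0.    3.14] ) q6 -0.45 t 29.6
```

```bash
python3 -m inch '[{"twist":[0,0,0],"travel":[0.1,0.1,4],"gripper":40},{"twist":[0,0,0],"travel":[0.1,0.1,7.5],"gripper":40},{"twist":[0,0,0],"travel":[0.1,0.1,9.2],"gripper":40},{"twist":[0,0,0],"travel":[0.1,0.1,9.4],"gripper":40},{"twist":[0,0,0],"travel":[0.1,0.1,9.4],"gripper":5},{"twist":[0,0,0],"travel":[0.1,0.1,9.4],"gripper":5},{"twist":[0,0,0],"travel":[0.1,0.1,9.4],"gripper":5},{"twist":[0,0,0],"travel":[0.1,0.1,9.4],"gripper":5},{"twist":[0,0,0],"travel":[0.1,0.1,9.4],"gripper":5}]' 30
python3 - <<'E'
from h import *
s=st();print(intub(s["tool_pos"]))
E
```

```text
clock: 30.45
tool_pos: [0.6219, -0.239, 0.0749]
eef_rot: [0.719, 0.692, 0.044, 0.046]
contact_force: [-2.2, 0.3, 5.2]
finger_gap: 0.0136
grasp_force: 30.0
t30.4 p [ 0.6219 -0.239   0.0749] F [-2.2  0.3  5.2] gap 0.0136 gf 30.0 q [-0.48  0.31  1.38  0.06  1.34 -0.45]
[ 0.09101639 -0.00230134  0.03858547]
```

```bash
python3 -m inch '[{"twist":[0,0,0],"travel":[0,0,-0.4],"gripper":5},{"twist":[0,0,0],"travel":[0,-0.8,-0.4],"gripper":5},{"twist":[0,0,0],"travel":[0,-1.7,-0.4],"gripper":5},{"twist":[0,0,0],"travel":[0,-1.7,-0.1],"gripper":5},{"twist":[0,0,0],"travel":[0,-1.7,0],"gripper":5},{"twist":[0,0,0],"travel":[0,-1.7,0],"gripper":5}]'
python3 - <<'E'
from h import *
s=st();print(intub(s["tool_pos"]))
E
```

```text
clock: 31.05
tool_pos: [0.6022, -0.2379, 0.0724]
eef_rot: [0.719, 0.692, 0.043, 0.044]
contact_force: [-10.1, 2.7, 10.8]
finger_gap: 0.0139
grasp_force: 30.0
t31.1 p [ 0.6022 -0.2379  0.0724] F [-10.1   2.7  10.8] gap 0.0139 gf 30.0 q [-0.49  0.28  1.42  0.06  1.33 -0.46]
[ 0.07115769 -0.00202681  0.03856212]
```

```bash
python3 -m inch '[{"twist":[0,0,0],"travel":[0,0,-0.1],"gripper":5},{"twist":[0,0,0],"travel":[0,0,-0.1],"gripper":26},{"twist":[0,0,0],"travel":[0,0,-0.1],"gripper":26},{"twist":[0,0,0],"travel":[0,0,-0.1],"gripper":26},{"twist":[0,0,0],"travel":[0,0,-4],"gripper":26},{"twist":[0,0,0],"travel":[0,0,-9],"gripper":26},{"twist":[0,0,0],"travel":[0,0,-11],"gripper":80}]'
python3 - <<'E'
from h import *
st();go((.6033,.3325,.13),down(.1815))
E
```

```text
clock: 31.75
tool_pos: [0.5923, -0.2384, 0.185]
eef_rot: [0.719, 0.692, 0.045, 0.049]
contact_force: [0.4, -0.2, 0.1]
finger_gap: 0.0296
grasp_force: 0.0
t31.8 p [ 0.5923 -0.2384  0.185 ] F [ 0.4 -0.2  0.1] gap 0.0296 gf 0.0 q [-0.5   0.19  1.3   0.06  1.53 -0.46]
travel [57.1  -1.81  5.15] twist [ 0.132  0.017 -0.22 ] (other [ 0.03 -0.19  2.92] ) q6 -0.46 t 31.8
```

```bash
python3 -m inch '[{"twist":[0.132,0.017,-0.22],"travel":[57.1,-1.8,2],"gripper":80},{"twist":[0.132,0.017,-0.22],"travel":[57.1,-1.8,2],"gripper":80},{"twist":[0.132,0.017,-0.22],"travel":[57.1,-1.8,2],"gripper":80},{"twist":[0.132,0.017,-0.22],"travel":[57.1,-1.8,2],"gripper":80},{"twist":[0.132,0.017,-0.22],"travel":[57.1,-1.8,2],"gripper":80},{"twist":[0.132,0.017,-0.22],"travel":[57.1,-1.8,2],"gripper":80},{"twist":[0.132,0.017,-0.22],"travel":[57.1,-1.8,2],"gripper":80},{"twist":[0.132,0.017,-0.22],"travel":[57.1,-1.8,2],"gripper":80},{"twist":[0.132,0.017,-0.22],"travel":[57.1,-1.8,2],"gripper":80},{"twist":[0.132,0.017,-0.22],"travel":[57.1,-1.8,2],"gripper":80},{"twist":[0.132,0.017,-0.22],"travel":[57.1,-1.8,5.1],"gripper":80},{"twist":[0.132,0.017,-0.22],"travel":[57.1,-1.8,5.1],"gripper":80}]';python3 -m inch '[{"twist":[0,0,0],"travel":[0,0,0],"gripper":80},{"twist":[0,0,0],"travel":[0,0,0],"gripper":80}]'
python3 - <<'E'
from h import *
st();go((.6033,.3325,.009),down(.1815))
t=vision.camera("top");cv2.imwrite("pics/top9.png",t)
m=cv2.inRange(cv2.cvtColor(t,cv2.COLOR_BGR2HSV),np.array((5,190,120)),np.array((16,255,255)))
n,l,b,c=cv2.connectedComponentsWithStats(m);print([x.tolist() for x in b[1:] if x[4]>30])
E
```

```text
clock: 32.95
tool_pos: [0.6002, 0.3374, 0.125]
eef_rot: [0.639, 0.769, -0.001, -0.005]
contact_force: [-0.7, -0.3, 0.2]
finger_gap: 0.0747
grasp_force: 0.0
clock: 33.15
tool_pos: [0.6009, 0.3337, 0.1257]
eef_rot: [0.64, 0.769, -0.002, -0.004]
contact_force: [-0.2, -0.0, 0.1]
finger_gap: 0.0755
grasp_force: 0.0
t33.1 p [0.6009 0.3337 0.1257] F [-0.2 -0.   0.1] gap 0.0755 gf 0.0 q [0.42 0.42 1.12 0.01 1.61 0.24]
travel [-0.21  0.32 11.67] twist [-0.009 -0.003  0.001] (other [ 0.01 -0.01 -3.14] ) q6 0.24 t 33.1
[[378, 180, 38, 6, 165], [376, 218, 38, 5, 149], [376, 254, 37, 6, 176]]
```

```bash
python3 -m inch '[{"twist":[-0.008,0,0],"travel":[-0.2,0.3,5],"gripper":80},{"twist":[-0.008,0,0],"travel":[-0.2,0.3,9.5],"gripper":80},{"twist":[-0.008,0,0],"travel":[-0.2,0.3,11.4],"gripper":80},{"twist":[-0.008,0,0],"travel":[-0.2,0.3,11.6],"gripper":80},{"twist":[-0.008,0,0],"travel":[-0.2,0.3,11.6],"gripper":20},{"twist":[-0.008,0,0],"travel":[-0.2,0.3,11.6],"gripper":20},{"twist":[-0.008,0,0],"travel":[-0.2,0.3,11.6],"gripper":20},{"twist":[-0.008,0,0],"travel":[-0.2,0.3,11.6],"gripper":20},{"twist":[-0.008,0,0],"travel":[-0.2,0.3,11.6],"gripper":20}]' 30; python3 -m inch '[{"twist":[0,0,0],"travel":[0,0,-3],"gripper":20},{"twist":[0,0,0],"travel":[0,0,-8],"gripper":20},{"twist":[0,0,0],"travel":[0,0,-13],"gripper":20},{"twist":[0,0,0],"travel":[0,0,-18],"gripper":20}]'
python3 - <<'E'
from h import *
st();go(tub(.127,-.003,.13),TR)
E
```

```text
clock: 34.1
tool_pos: [0.6048, 0.333, 0.0128]
eef_rot: [0.64, 0.768, 0.003, -0.001]
contact_force: [1.0, -0.7, 4.0]
finger_gap: 0.0433
grasp_force: 29.9
clock: 34.5
tool_pos: [0.6029, 0.3315, 0.1921]
eef_rot: [0.64, 0.768, 0.001, -0.002]
contact_force: [0.8, 0.2, -1.3]
finger_gap: 0.0435
grasp_force: 29.8
t34.5 p [0.6029 0.3315 0.1921] F [ 0.8  0.2 -1.3] gap 0.0435 gf 29.8 q [0.42 0.4  1.01 0.   1.72 0.24]
travel [-57.06  -6.1    1.96] twist [-0.125 -0.018  0.22 ] (other [ 0.03 -0.18 -2.92] ) q6 0.24 t 34.5
```

```bash
python3 -m inch '[{"twist":[-0.125,-0.018,0.22],"travel":[-57.1,-6.1,0.5],"gripper":20},{"twist":[-0.125,-0.018,0.22],"travel":[-57.1,-6.1,0.5],"gripper":20},{"twist":[-0.125,-0.018,0.22],"travel":[-57.1,-6.1,0.5],"gripper":20},{"twist":[-0.125,-0.018,0.22],"travel":[-57.1,-6.1,0.5],"gripper":20},{"twist":[-0.125,-0.018,0.22],"travel":[-57.1,-6.1,0.5],"gripper":20},{"twist":[-0.125,-0.018,0.22],"travel":[-57.1,-6.1,0.5],"gripper":20},{"twist":[-0.125,-0.018,0.22],"travel":[-57.1,-6.1,0.5],"gripper":20},{"twist":[-0.125,-0.018,0.22],"travel":[-57.1,-6.1,0.5],"gripper":20},{"twist":[-0.125,-0.018,0.22],"travel":[-57.1,-6.1,0.5],"gripper":20},{"twist":[-0.125,-0.018,0.22],"travel":[-57.1,-6.1,0.5],"gripper":20},{"twist":[-0.125,-0.018,0.22],"travel":[-57.1,-6.1,2],"gripper":20},{"twist":[-0.125,-0.018,0.22],"travel":[-57.1,-6.1,2],"gripper":20}]';python3 -m inch '[{"twist":[-0.005,0,0],"travel":[0,0,0],"gripper":20},{"twist":[-0.005,0,0],"travel":[0,0,0],"gripper":20}]'
python3 - <<'E'
from h import *
s=st();print(intub(s["tool_pos"]));go(tub(.127,-.003,.038),TR)
s=vision.camera("side");t=vision.camera("top")
cv2.imwrite("pics/c10.png",np.hstack([cv2.resize(t[110:290,340:460],(400,600),interpolation=2),cv2.resize(s[170:290,80:160],(400,600),interpolation=2)]))
E
```

```text
clock: 35.7
tool_pos: [0.6457, -0.245, 0.1665]
eef_rot: [0.721, 0.691, 0.043, 0.045]
contact_force: [0.4, 0.1, -1.6]
finger_gap: 0.0437
grasp_force: 29.8
clock: 35.9
tool_pos: [0.6463, -0.2408, 0.1673]
eef_rot: [0.72, 0.691, 0.046, 0.046]
contact_force: [0.2, 0.8, -1.3]
finger_gap: 0.0437
grasp_force: 29.8
t35.9 p [ 0.6463 -0.2408  0.1673] F [ 0.2  0.8 -1.3] gap 0.0437 gf 29.8 q [-0.47  0.31  1.18  0.06  1.53 -0.43]
[ 0.12676612 -0.00315237  0.12724181]
travel [-0.   -0.02  8.92] twist [ 0.005 -0.002 -0.001] (other [-0.   -0.01  3.14] ) q6 -0.43 t 35.9
```

View pics/c10.png

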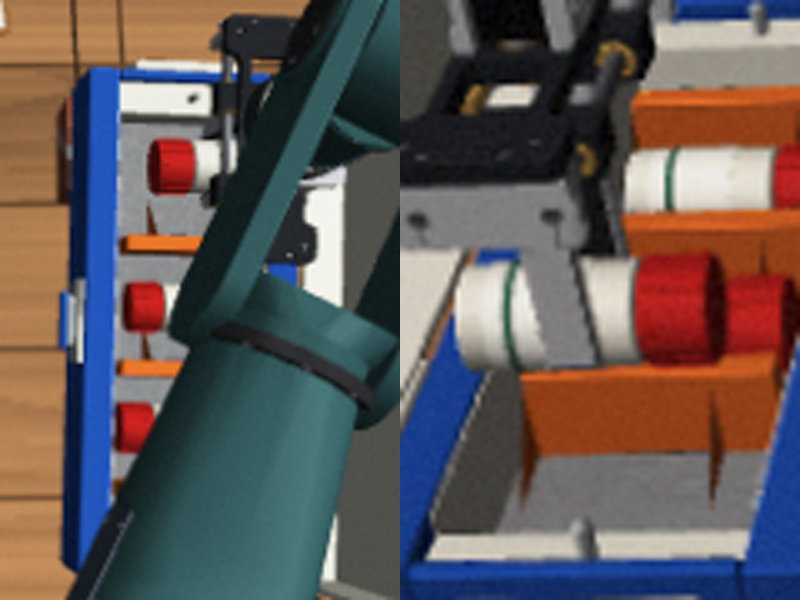

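Can A hangs over chock 3, square and well centred (side crop: can 455–720, fin 520–775). Lowering it.

```bash
python3 -m inch '[{"twist":[0.003,0,0],"travel":[0,0,3],"gripper":20},{"twist":[0.003,0,0],"travel":[0,0,6],"gripper":20},{"twist":[0.003,0,0],"travel":[0,0,8],"gripper":20},{"twist":[0.003,0,0],"travel":[0,0,8.9],"gripper":20},{"twist":[0.003,0,0],"travel":[0,0,9.1],"gripper":20},{"twist":[0.003,0,0],"travel":[0,0,9.1],"gripper":20},{"twist":[0.003,0,0],"travel":[0,0,9.2],"gripper":20},{"twist":[0.003,0,0],"travel":[0,0,9.2],"gripper":20}]'; python3 -c "
from h import *
s=st();print(intub(s['tool_pos']))"
```

```text
clock: 36.8
tool_pos: [0.6594, -0.2415, 0.0784]
eef_rot: [0.719, 0.692, 0.045, 0.047]
contact_force: [-0.3, -0.1, -1.9]
finger_gap: 0.0428
grasp_force: 29.9
t36.8 p [ 0.6594 -0.2415  0.0784] F [-0.3 -0.1 -1.9] gap 0.0428 gf 29.9 q [-0.46  0.38  1.27  0.05  1.37 -0.43]
[ 0.12873485 -0.00337062  0.03743524]
```

```bash
python3 -m inch '[{"twist":[0,0,0],"travel":[0,-0.2,0.15],"gripper":20},{"twist":[0,0,0],"travel":[0,-0.2,0.3],"gripper":20},{"twist":[0,0,0],"travel":[0,-0.2,0.3],"gripper":20}]'; python3 -c "
from h import *
s=st();print(intub(s['tool_pos']))"
```

```text
clock: 37.1
tool_pos: [0.6584, -0.2416, 0.0773]
eef_rot: [0.719, 0.692, 0.046, 0.048]
contact_force: [-2.3, 0.8, 6.1]
finger_gap: 0.0434
grasp_force: 29.9
t37.1 p [ 0.6584 -0.2416  0.0773] F [-2.3  0.8  6.1] gap 0.0434 gf 29.9 q [-0.46  0.38  1.28  0.05  1.36 -0.43]
[ 0.12764369 -0.0035408   0.03644819]
```

```bash
python3 -m inch '[{"twist":[0,0,0],"travel":[0,0,-0.1],"gripper":20},{"twist":[0,0,0],"travel":[0,0,-0.1],"gripper":56},{"twist":[0,0,0],"travel":[0,0,-0.1],"gripper":56},{"twist":[0,0,0],"travel":[0,0,-0.1],"gripper":56},{"twist":[0,0,0],"travel":[0,0,-3],"gripper":56},{"twist":[0,0,0],"travel":[0,0,-8],"gripper":56},{"twist":[0,0,0],"travel":[0,0,-11],"gripper":45}]'
python3 - <<'E'
from h import *
st();go((.501,.0277,.15),down(-.015))
E
```

```text
clock: 37.8
tool_pos: [0.6435, -0.2411, 0.1859]
eef_rot: [0.719, 0.692, 0.045, 0.047]
contact_force: [0.7, -0.4, 0.9]
finger_gap: 0.0481
grasp_force: 0.0
t37.8 p [ 0.6435 -0.2411  0.1859] F [ 0.7 -0.4  0.9] gap 0.0481 gf 0.0 q [-0.47  0.3   1.16  0.05  1.56 -0.43]
travel [ 26.31 -15.62   1.55] twist [ 0.131  0.002 -0.024] (other [ 0.   -0.2   3.11] ) q6 -0.43 t 37.8
```

```bash
python3 -m inch '[{"twist":[0.131,0.002,-0.024],"travel":[26.3,-15.6,0],"gripper":45},{"twist":[0.131,0.002,-0.024],"travel":[26.3,-15.6,0],"gripper":45},{"twist":[0.131,0.002,-0.024],"travel":[26.3,-15.6,0],"gripper":45},{"twist":[0.131,0.002,-0.024],"travel":[26.3,-15.6,0],"gripper":45},{"twist":[0.131,0.002,-0.024],"travel":[26.3,-15.6,0],"gripper":45},{"twist":[0.131,0.002,-0.024],"travel":[26.3,-15.6,1.5],"gripper":45},{"twist":[0.131,0.002,-0.024],"travel":[26.3,-15.6,1.5],"gripper":45},{"twist":[0.131,0.002,-0.024],"travel":[26.3,-15.6,1.5],"gripper":45}]'
python3 - <<'E'
from h import *
st();go((.501,.0277,.013),down(-.015))
t=vision.camera("top");s=vision.camera("side")
cv2.imwrite("pics/top11.png",t);cv2.imwrite("pics/side11.png",s)
cv2.imwrite("pics/c11.png",np.hstack([cv2.resize(t[120:300,290:450],(480,540),interpolation=2),cv2.resize(s[160:340,70:176],(318,540),interpolation=2)]))
m=cv2.inRange(cv2.cvtColor(t,cv2.COLOR_BGR2HSV),np.array((5,190,120)),np.array((16,255,255)))
n,l,b,c=cv2.connectedComponentsWithStats(m);print([x.tolist() for x in b[1:] if x[4]>30])
E
```

```text
clock: 38.6
tool_pos: [0.4996, 0.0291, 0.1474]
eef_rot: [0.711, 0.703, -0.001, -0.002]
contact_force: [0.1, 0.4, -0.0]
finger_gap: 0.0423
grasp_force: 0.0
t38.6 p [0.4996 0.0291 0.1474] F [ 0.1  0.4 -0. ] gap 0.0423 gf 0.0 q [-0.06 -0.    1.58  0.    1.57 -0.04]
travel [-0.15  0.2  13.44] twist [-0.004 -0.001  0.003] (other [ 0.   -0.01 -3.14] ) q6 -0.04 t 38.6
[[378, 180, 38, 6, 166], [376, 218, 38, 5, 148], [376, 254, 37, 6, 177]]
```

View pics/c11.png

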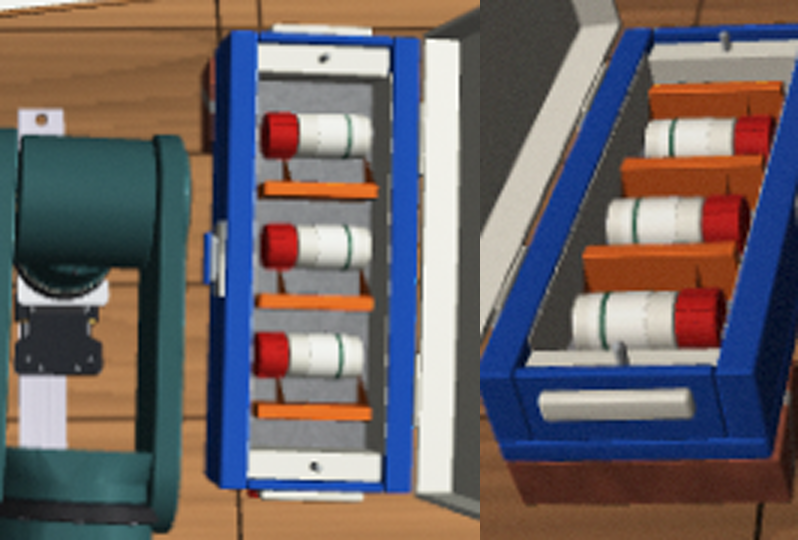

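All three cans lie across the bed against their own chocks: cans at crop rows 135, 245 and 355, fins at 189, 301 and 410. Next is the bar; I'll refine its pose and the pin positions numerically.

Run:
```python
from h import *
np.set_printoptions(precision=4,suppress=True,linewidth=150)
t=cv2.imread("pics/top0.png");s=cv2.imread("pics/side0.png")
h=cv2.cvtColor(t,cv2.COLOR_BGR2HSV)
m=((h[...,1]<50)&(h[...,2]>150)).astype(np.uint8);m[:,:285]=0;m[:,320:]=0;m[:150]=0;m[295:]=0
L=[];Rr=[]
for r in list(range(165,212))+list(range(228,280)):
    c=np.nonzero(m[r])[0]
    if len(c)>8: L.append((c.min()-.0,r));Rr.append((c.max(),r))
def line(P): return np.array([onz("top",p,.006)[:2] for p in P])
a=line(L);b=line(Rr)
ka=np.polyfit(a[:,0],a[:,1],1);kb=np.polyfit(b[:,0],b[:,1],1)
print("edges y@x=.5",np.polyval(ka,.5),np.polyval(kb,.5),"mid",(np.polyval(ka,.5)+np.polyval(kb,.5))/2,"yaw",ka[0],kb[0])
rows=np.nonzero(m.sum(1)>8)[0];print("end rows",rows.min(),rows.max(),[onz("top",(304,r),.006)[:2] for r in(rows.min()-.5,rows.max()+.5)])
# dark grip centroid
g=(h[...,2]<60).astype(np.uint8);g[:,:290]=0;g[:,316:]=0;g[:210]=0;g[230:]=0
ys,xs=np.nonzero(g);print("grip px",xs.mean(),ys.mean(),xs.min(),xs.max(),ys.min(),ys.max(),onz("top",(xs.mean(),ys.mean()),.035))
# pins: dark blob in white ledge
t2=cv2.imread("pics/top11.png")
for nm,(u,v) in(("H",(398,139)),("L",(395,276))):
    p=cv2.cvtColor(t2,cv2.COLOR_BGR2GRAY)[v-5:v+6,u-6:u+7].astype(int);print(nm,u-6,v-5);print(p)
s2=cv2.imread("pics/side11.png")
for nm,(u,v) in(("H",(117,278)),("L",(151,174))):
    p=cv2.cvtColor(s2,cv2.COLOR_BGR2GRAY)[v-8:v+7,u-6:u+7].astype(int);print("side",nm,u-6,v-8);print(p)
```

```text
edges y@x=.5 0.04931994019354625 0.0038693068931874436 mid 0.026594623543366846 yaw -0.013464498676881122 -0.01137101468882789
end rows 156 288 [array([0.7108, 0.021 ]), array([0.2973, 0.028 ])]
grip px 303.9054054054054 219.97297297297297 297 311 218 222 [0.5013 0.0266 0.035 ]
H 392 134
[[ 54  32  32  30  37  34  36  35  39  40  43  43  46]
 [195 188 187 185 183 182 181 179 178 154 129 127 127]
 [233 233 233 233 234 233 233 234 233 226 215 215 214]
 [233 233 233 233 233 226 205 215 228 233 233 233 233]
 [233 233 233 229 202 152 141 183 220 233 232 233 233]
 [233 233 233 221 142  54  81 157 222 233 232 232 232]
 [233 233 232 224 156  91 154 211 229 233 233 233 233]
 [233 233 233 232 219 207 223 233 233 233 233 232 233]
 [233 234 233 233 233 233 233 233 232 233 233 233 232]
 [233 233 233 232 233 233 233 233 233 232 233 233 233]
 [139 141 144 144 148 149 151 158 168 171 171 174 174]]
L 389 271
[[230 230 230 231 231 231 231 232 231 231 232 231 231]
 [232 232 233 232 232 233 231 231 231 230 231 232 232]
 [232 232 233 232 232 232 232 231 231 232 232 232 231]
 [233 232 231 229 185  69 138 
[... 1392 characters left out ...]
81  76  76  73  75  74  69  70  73  71]
 [ 66  64  66  64  63  65  65  64  67  67  66  69  64]
 [ 59  56  54  57  54  84  94  67  53  52  52  51  50]
 [ 46  44  48  47  77 137 132  81  49  46  47  44  43]
 [ 41  43  40  40  67 115 103  74  53  41  42  42  40]
 [ 43  41  40  39  55 109  98  74  50  64  75  74  74]
 [180 176 181 181 183 156 106  78 100 169 186 183 186]
 [193 194 193 195 192 170 119  81 107 178 192 193 194]
 [195 192 192 194 194 175 130  85 138 182 193 192 195]
 [194 191 194 192 194 185 175 157 183 191 194 191 192]
 [194 192 194 193 192 192 192 189 192 190 192 194 190]
 [175 171 165 159 160 158 156 159 156 160 157 159 151]
 [144 147 145 142 144 144 142 140 146 144 145 146 143]]
```

Run:
```python
from h import *
for n,x in(("H",.195),("L",-.195)):
    for z in(.068,.077,.086): print(n,z,"top",proj("top",tub(x,0,z)).round(2),"side",proj("side",tub(x,0,z)).round(2))
print("dpx per mm y side H",(proj("side",tub(.195,.001,.077))-proj("side",tub(.195,0,.077))),"L",(proj("side",tub(-.195,.001,.077))-proj("side",tub(-.195,0,.077))))
print("dx side H",(proj("side",tub(.196,0,.077))-proj("side",tub(.195,0,.077))),"top",proj("top",tub(.196,0,.077))-proj("top",tub(.195,0,.077)))
go((.503,.0265,.013),down(-.013))
```

```text
H 0.068 top [396.14 140.09] side [118.34 281.89]
H 0.077 top [397.05 139.43] side [117.42 278.43]
H 0.086 top [397.97 138.75] side [116.5  274.95]
L 0.068 top [393.23 275.22] side [152.45 177.4 ]
L 0.077 top [394.13 275.66] side [151.93 174.36]
L 0.086 top [395.04 276.1 ] side [151.4  171.29]
dpx per mm y side H [ 0.503356   -0.00839319] L [ 0.38956026 -0.01245142]
dx side H [-0.11189715  0.34751432] top [ 0.00421855 -0.34374927]
travel [-0.07  0.18 13.55] twist [-0.002 -0.    -0.002] (other [-0.    0.    3.14] ) q6 -0.04 t 38.7
```

```bash
python3 -m inch '[{"twist":[0,0,0],"travel":[-0.1,0.2,5],"gripper":45},{"twist":[0,0,0],"travel":[-0.1,0.2,10],"gripper":45},{"twist":[0,0,0],"travel":[-0.1,0.2,13],"gripper":45},{"twist":[0,0,0],"travel":[-0.1,0.2,13.4],"gripper":45},{"twist":[0,0,0],"travel":[-0.1,0.2,13.4],"gripper":5},{"twist":[0,0,0],"travel":[-0.1,0.2,13.4],"gripper":5},{"twist":[0,0,0],"travel":[-0.1,0.2,13.4],"gripper":5},{"twist":[0,0,0],"travel":[-0.1,0.2,13.4],"gripper":5},{"twist":[0,0,0],"travel":[-0.1,0.2,13.4],"gripper":5},{"twist":[0,0,0],"travel":[-0.1,0.2,13.4],"gripper":5}]' 50
python3 - <<'E'
from h import *
st()
E
python3 -m inch '[{"twist":[0,0,0],"travel":[0,0,-2],"gripper":5},{"twist":[0,0,0],"travel":[0,0,-6],"gripper":5},{"twist":[0,0,0],"travel":[0,0,-10],"gripper":5},{"twist":[0,0,0],"travel":[0,0,-14],"gripper":5},{"twist":[0,0,0],"travel":[0,0,-18],"gripper":5},{"twist":[0,0,0],"travel":[0,0,-19],"gripper":5}]';python3 - <<'E'
from h import *
st();go(tub(.0,0,.125),TR)
E
```

```text
clock: 39.7
tool_pos: [0.504, 0.0269, 0.0165]
eef_rot: [0.712, 0.702, 0.001, 0.0]
contact_force: [-0.2, -1.1, 6.1]
finger_gap: 0.0156
grasp_force: 50.0
t39.7 p [0.504  0.0269 0.0165] F [-0.2 -1.1  6.1] gap 0.0156 gf 50.0 q [-0.06  0.1   1.74  0.    1.3  -0.05]
clock: 40.3
tool_pos: [0.505, 0.027, 0.2094]
eef_rot: [0.712, 0.702, 0.003, 0.002]
contact_force: [0.7, -0.2, -3.1]
finger_gap: 0.0158
grasp_force: 50.0
t40.3 p [0.505  0.027  0.2094] F [ 0.7 -0.2 -3.1] gap 0.0158 gf 50.0 q [-0.06 -0.02  1.47  0.    1.68 -0.04]
travel [-25.95   1.93   6.01] twist [-0.118 -0.002  0.024] (other [ 0.   -0.18 -3.11] ) q6 -0.04 t 40.3
```

```bash
python3 -m inch '[{"twist":[-0.118,0,0.024],"travel":[-4,0.3,0],"gripper":5},{"twist":[-0.118,0,0.024],"travel":[-8,0.6,0],"gripper":5},{"twist":[-0.118,0,0.024],"travel":[-12,1,0],"gripper":5},{"twist":[-0.118,0,0.024],"travel":[-16,1.3,0],"gripper":5},{"twist":[-0.118,0,0.024],"travel":[-20,1.6,0],"gripper":5},{"twist":[-0.118,0,0.024],"travel":[-24,1.9,0],"gripper":5},{"twist":[-0.118,0,0.024],"travel":[-26,1.9,1.5],"gripper":5},{"twist":[-0.118,0,0.024],"travel":[-26,1.9,3],"gripper":5},{"twist":[-0.118,0,0.024],"travel":[-26,1.9,4.5],"gripper":5},{"twist":[-0.118,0,0.024],"travel":[-26,1.9,5.6],"gripper":5},{"twist":[-0.118,0,0.024],"travel":[-26,1.9,6],"gripper":5},{"twist":[-0.118,0,0.024],"travel":[-26,1.9,6],"gripper":5}]';python3 - <<'E'
from h import *
s=st();print(intub(s["tool_pos"]));go(tub(.001,-.0007,.123),TR)
t=vision.camera("top");s=vision.camera("side");cv2.imwrite("pics/top12.png",t);cv2.imwrite("pics/side12.png",s)
h=cv2.cvtColor(s,cv2.COLOR_BGR2HSV);m=((h[...,1]<50)&(h[...,2]>140)).astype(np.uint8)
for r in range(236,268,4):
    c=np.nonzero(m[r,70:200])[0]+70; print(r,c.min(),c.max(),len(c))
print("expect bar edges @end, grid",[ (x,[proj("side",intub_) .round(1) for intub_ in(tub(x+.001,-.0247,.1125),tub(x+.001,.0233,.1125))]) for x in(.12,.16,.206)])
cv2.imwrite("pics/c12.png",np.hstack([cv2.resize(t[110:310,340:460],(360,600),interpolation=2),cv2.resize(s[140:300,60:178],(440,600),interpolation=2)]))
E
```

```text
clock: 41.5
tool_pos: [0.5176, -0.2319, 0.1429]
eef_rot: [0.719, 0.693, 0.041, 0.04]
contact_force: [0.8, 0.8, -2.9]
finger_gap: 0.0156
grasp_force: 50.0
t41.5 p [ 0.5176 -0.2319  0.1429] F [ 0.8  0.8 -2.9] gap 0.0156 gf 50.0 q [-0.56  0.07  1.52  0.06  1.46 -0.52]
[-0.00421033  0.00068591  0.11911962]
travel [-0.14  0.52 -0.39] twist [-0.011 -0.004  0.001] (other [ 0.01 -0.02 -3.14] ) q6 -0.52 t 41.5
236 71 142 44
240 70 139 40
244 70 133 36
248 70 132 35
252 70 130 33
256 70 129 32
260 70 134 39
264 70 133 30
expect bar edges @end, grid [(0.12, [array([110.1, 240.7]), array([133.4, 240.1])]), (0.16, [array([105.3, 253.3]), array([129.4, 252.8])]), (0.206, [array([ 99.6, 268.8]), array([124.4, 268.4])])]
```

View pics/c12.png

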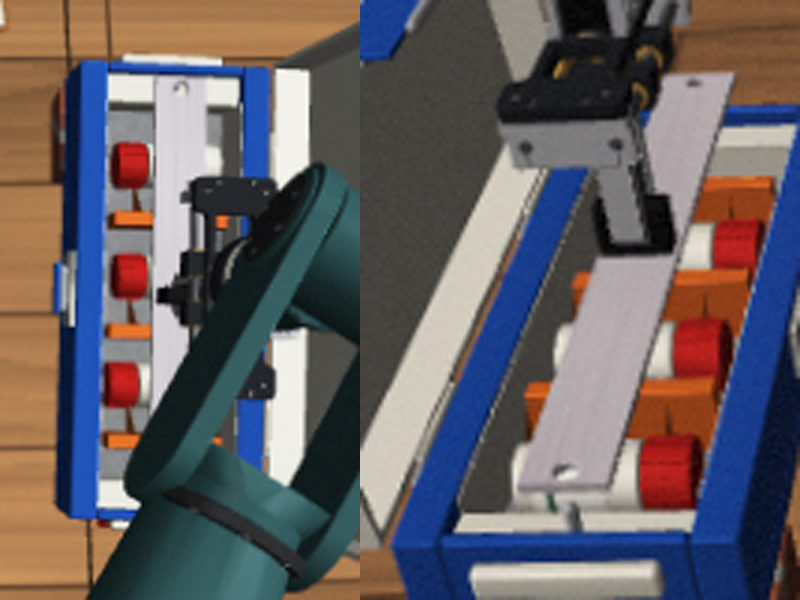

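Run:
```python
from h import *
s=cv2.imread("pics/side12.png");t=cv2.imread("pics/top12.png")
print(cv2.cvtColor(s,cv2.COLOR_BGR2GRAY)[260:272,106:126].astype(int));print(cv2.cvtColor(t,cv2.COLOR_BGR2GRAY)[133:145,390:412].astype(int))
print(cv2.cvtColor(s,cv2.COLOR_BGR2GRAY)[158:168,142:160].astype(int))
p,e=tri((400.3,139.3),(115,265.6));print(p,intub(p),e)
st=robot.sense();Rt=R.from_quat(st["eef_rot"])
for x in(.195,-.195):
    q=st["tool_pos"]+Rt.apply([0,x,.0105]);print("pred hole",q,intub(q),"top",proj("top",q).round(1),"side",proj("side",q).round(1))
print("clock",st["clock"],intub(st["tool_pos"]),(RT.inv()*Rt).as_matrix().round(3))
```

```text
[[170 171 168 171 170 173 167 167 174 171 172 175 171 169 171 174 170 170
  175 173]
 [170 168 167 167 171 173 169 167 169 171 174 171 173 168 169 173 170 173
  176 171]
 [170 169 168 169 170 172 165 164 171 172 176 174 171 170 172 169 171 173
  173 172]
 [171 170 166 170 172 170 159 148 163 157 158 178 180 173 171 169 174 174
  175 175]
 [173 168 166 168 173 160 118  98  86  99 140 155 172 177 171 173 172 173
  176 174]
 [171 167 167 174 171 133  80  84 108 167 194 191 188 176 168 171 173 174
  176 174]
 [168 169 168 174 169 137  90 156 187 231 228 226 194 169 168 172 175 176
  173 171]
 [167 168 171 171 164 152 145 212 221 219 208 192 171 172 170 173 173 175
  173 172]
 [159 162 164 160 154 157 162 165 177 166 161 161 162 163 161 165 166 166
  166 163]
 [139 139 137 137 132 133 141 140 141 140 128 129 129 128 132 133 129 123
  124 124]
 [121 118 119 121 122 122 117 120 132 130 131 129 124 128 130 138 136 137
  133 131]
 [158 170 166 142 111 112 149 157 167 170 167 166 164 165 165 174 175 176
  166 157]]
[[ 62  63  65  63  65  65  67  65  65  67  68  68  68  69  71  72  73  73
   73
[... 1612 characters left out ...]
 175 174 175 168 114  89]
 [173 172 173 170 170 172 176 171 169 171 171 172 179 176 175 173 104  93]
 [167 167 172 168 173 174 176 170 169 170 172 174 176 173 172 155  91  95]]
[ 0.71114028 -0.2408678   0.15282902] [ 0.18928416 -0.00073499  0.10482696] [np.float64(0.0003040354795865217), np.float64(0.0003040354795864872)]
pred hole [ 0.71315874 -0.24009592  0.15699374] [1.91774714e-01 1.15027572e-04 1.08711479e-01] top [400.3 138.1] side [114.6 264.9]
pred hole [ 0.32608228 -0.225459    0.11163325] [-0.19821115 -0.00035606  0.11199802] top [397.9 278.6] side [150.  161.7]
clock 41.6 [-0.00312971 -0.00014099  0.12085435] [[-0.001  1.    -0.008]
 [ 1.     0.001  0.002]
 [ 0.002 -0.008 -1.   ]]
```

Kinematic and imaged hole positions agree to about 2 mm. Next I trim the tilt and x, then lower slowly.

```bash
python3 -m inch '[{"twist":[-0.008,-0.002,0],"travel":[0,0.5,0],"gripper":5},{"twist":[-0.008,-0.002,0],"travel":[0,0.5,0.5],"gripper":5},{"twist":[-0.008,-0.002,0],"travel":[0,0.5,0.8],"gripper":5},{"twist":[-0.008,-0.002,0],"travel":[0,0.5,0.8],"gripper":5},{"twist":[-0.008,-0.002,0],"travel":[0,0.5,0.8],"gripper":5}]';python3 - <<'E'
from h import *
s=st();print(intub(s["tool_pos"]),(RT.inv()*R.from_quat(s["eef_rot"])).as_matrix().round(3)[2])
go(tub(.002,-.0003,.104),TR)
E
```

```text
clock: 42.1
tool_pos: [0.5236, -0.2334, 0.1362]
eef_rot: [0.719, 0.692, 0.043, 0.044]
contact_force: [-0.2, 0.3, -2.9]
finger_gap: 0.0155
grasp_force: 50.0
t42.1 p [ 0.5236 -0.2334  0.1362] F [-0.2  0.3 -2.9] gap 0.0155 gf 50.0 q [-0.56  0.08  1.53  0.06  1.43 -0.52]
[ 0.00097357 -0.00062638  0.11174506] [ 0.001 -0.002 -1.   ]
travel [0.03 0.1  0.77] twist [-0.002 -0.001 -0.   ] (other [-0.    0.    3.14] ) q6 -0.52 t 42.1
```

```bash
python3 -m inch '[{"twist":[-0.002,0,0],"travel":[0,0.1,0.3],"gripper":5},{"twist":[-0.002,0,0],"travel":[0,0.1,0.6],"gripper":5},{"twist":[-0.002,0,0],"travel":[0,0.1,0.8],"gripper":5},{"twist":[-0.002,0,0],"travel":[0,0.1,0.8],"gripper":5}]';python3 -m inch '[{"twist":[0,0,0],"travel":[0,0,0.2],"gripper":5},{"twist":[0,0,0],"travel":[0,0,0.4],"gripper":5},{"twist":[0,0,0],"travel":[0,0,0.4],"gripper":5}]';python3 - <<'E'
from h import *
s=st();print(intub(s["tool_pos"]),s["ft_torque"].round(2),(RT.inv()*R.from_quat(s["eef_rot"])).as_matrix().round(3)[2])
E
```

```text
clock: 42.5
tool_pos: [0.5254, -0.2334, 0.1281]
eef_rot: [0.719, 0.692, 0.043, 0.044]
contact_force: [-0.3, -0.6, -2.2]
finger_gap: 0.0151
grasp_force: 50.0
clock: 42.8
tool_pos: [0.526, -0.2334, 0.1243]
eef_rot: [0.719, 0.692, 0.043, 0.045]
contact_force: [0.2, 0.2, -2.7]
finger_gap: 0.0153
grasp_force: 50.0
t42.8 p [ 0.526  -0.2334  0.1243] F [ 0.2  0.2 -2.7] gap 0.0153 gf 50.0 q [-0.55  0.09  1.54  0.06  1.41 -0.52]
[ 0.00190894 -0.00052181  0.09963756] [-0.08  0.19 -0.02] [ 0.001 -0.    -1.   ]
```

```bash
python3 -m inch '[{"twist":[0,0,0],"travel":[0,0,0.3],"gripper":5},{"twist":[0,0,0],"travel":[0,0,0.6],"gripper":5},{"twist":[0,0,0],"travel":[0,0,0.8],"gripper":5},{"twist":[0,0,0],"travel":[0,0,0.8],"gripper":5}]';python3 -m inch '[{"twist":[0,0,0],"travel":[0,0,0.2],"gripper":5},{"twist":[0,0,0],"travel":[0,0,0.4],"gripper":5},{"twist":[0,0,0],"travel":[0,0,0.4],"gripper":5}]';python3 - <<'E'
from h import *
s=st();print(intub(s["tool_pos"]),s["ft_torque"].round(2),(RT.inv()*R.from_quat(s["eef_rot"])).as_matrix().round(3)[2])
E
```

```text
clock: 43.2
tool_pos: [0.5269, -0.2334, 0.1162]
eef_rot: [0.719, 0.692, 0.043, 0.044]
contact_force: [0.2, 0.3, -2.9]
finger_gap: 0.0158
grasp_force: 50.0
clock: 43.5
tool_pos: [0.5279, -0.2338, 0.1132]
eef_rot: [0.719, 0.692, 0.044, 0.045]
contact_force: [0.2, 0.1, -1.6]
finger_gap: 0.0158
grasp_force: 50.0
t43.5 p [ 0.5279 -0.2338  0.1132] F [ 0.2  0.1 -1.6] gap 0.0158 gf 50.0 q [-0.55  0.1   1.55  0.06  1.39 -0.52]
[ 0.00240899 -0.00077021  0.08833149] [-0.06  0.15 -0.  ] [ 0.     0.001 -1.   ]
```

```bash
python3 -m inch '[{"twist":[0,0,0],"travel":[0,0,0.2],"gripper":5},{"twist":[0,0,0],"travel":[0,0,0.2],"gripper":5}]';python3 - <<'E'
from h import *
s=st();print(intub(s["tool_pos"]),s["ft_torque"].round(2))
E
```

```text
clock: 43.7
tool_pos: [0.5279, -0.2338, 0.1131]
eef_rot: [0.719, 0.692, 0.044, 0.046]
contact_force: [-4.7, 2.4, 6.4]
finger_gap: 0.0153
grasp_force: 50.0
t43.7 p [ 0.5279 -0.2338  0.1131] F [-4.7  2.4  6.4] gap 0.0153 gf 50.0 q [-0.55  0.1   1.55  0.06  1.38 -0.52]
[ 0.00240903 -0.00080697  0.08831646] [0.28 0.87 0.03]
```

```bash
python3 -m inch '[{"twist":[0,0,0],"travel":[0,0,-0.2],"gripper":5},{"twist":[0,0,0],"travel":[0,0,-0.2],"gripper":45},{"twist":[0,0,0],"travel":[0,0,-0.2],"gripper":45},{"twist":[0,0,0],"travel":[0,0,-0.2],"gripper":45},{"twist":[0,0,0],"travel":[0,0,-0.2],"gripper":45},{"twist":[0,0,0],"travel":[0,0,-3],"gripper":45},{"twist":[0,0,0],"travel":[0,0,-8],"gripper":45},{"twist":[0,0,0],"travel":[0,0,-13],"gripper":45},{"twist":[0,0,0],"travel":[0,0,-18],"gripper":0},{"twist":[0,0,0],"travel":[0,0,-23],"gripper":0},{"twist":[0,0,0],"travel":[0,0,-25],"gripper":0}]';python3 - <<'E'
from h import *
s=st();print(intub(s["tool_pos"]))
# lid outer corners: top (482.5,116),(480,297); side (96,105),(24,212)
for a,b in(((482,115),(24,212)),((480,297),(97,106))):
    p,e=tri(a,b);print(p,intub(p),e)
for th in(1.57,1.65,1.7):
    for x in(-.221,.221):
        q=tub(x,-.092+.188*np.cos(th)-.044*np.sin(th),.08+.188*np.sin(th)+.044*np.cos(th)); print(th,x,proj("top",q).round(),proj("side",q).round())
go(tub(-.02,-.205,.34),TR)
t=vision.camera("top");s=vision.camera("side");cv2.imwrite("pics/top13.png",t);cv2.imwrite("pics/side13.png",s)
E
```

```text
clock: 44.8
tool_pos: [0.4973, -0.233, 0.366]
eef_rot: [0.719, 0.692, 0.045, 0.05]
contact_force: [0.5, 0.1, 0.3]
finger_gap: 0.0219
grasp_force: 0.0
t44.8 p [ 0.4973 -0.233   0.366 ] F [0.5 0.1 0.3] gap 0.0219 gf 0.0 q [-0.58  0.01  1.14  0.07  1.87 -0.52]
[ 0.00352671 -0.00119381  0.34297359]
[ 0.714776   -0.38148646  0.3095712 ] [ 0.21787223 -0.14110485  0.25920947] [np.float64(0.013420050482953961), np.float64(0.01342005048295397)]
[ 0.28296654 -0.35411785  0.26345993] [-0.21705015 -0.13059864  0.26738583] [np.float64(0.020074279495997625), np.float64(0.020074279495997494)]
1.57 -0.221 [473. 299.] [ 87. 103.]
1.57 0.221 [476. 114.] [ 17. 206.]
1.65 -0.221 [478. 299.] [ 82. 104.]
1.65 0.221 [481. 115.] [ 10. 209.]
1.7 -0.221 [481. 299.] [ 78. 106.]
1.7 0.221 [484. 115.] [  6. 210.]
travel [-20.38  -2.37   0.37] twist [0.009 0.005 0.001] (other [-0.01  0.01 -3.14] ) q6 -0.52 t 44.8
```

```bash
python3 -m inch '[{"twist":[0.009,0.005,0],"travel":[-5,-2,0],"gripper":0},{"twist":[0.009,0.005,0],"travel":[-10,-2.4,0],"gripper":0},{"twist":[0.009,0.005,0],"travel":[-15,-2.4,0],"gripper":0},{"twist":[0.009,0.005,0],"travel":[-20.4,-2.4,0],"gripper":0},{"twist":[0.009,0.005,0],"travel":[-20.8,-2.4,0],"gripper":0},{"twist":[0.009,0.005,0],"travel":[-20.8,-2.4,0],"gripper":0},{"twist":[0.009,0.005,0],"travel":[-20.8,-2.4,0],"gripper":0}]';python3 - <<'E'
from h import *
s=st();print(intub(s["tool_pos"]));go(tub(-.02,-.205,.230),TR)
t=vision.camera("top");sd=vision.camera("side");cv2.imwrite("pics/top14.png",t);cv2.imwrite("pics/side14.png",sd)
h=cv2.cvtColor(t,cv2.COLOR_BGR2HSV)
# bar rows: width profile across bar (lavender tint: blue>green) in top
tint=(t[...,0].astype(int)-t[...,1])
for r in(160,190,205,235,250):
    c=np.nonzero((tint[r,370:420]>4)&(h[r,370:420,2]>150))[0]+370; x=tub(0,0,0)
    print(r,c.min() if len(c) else None,c.max() if len(c) else None)
for x in(.14,.05,-.08): print([proj("top",tub(x,y,.0785)).round(1) for y in(.024,-.024)])
g=(h[...,2]<60);g[:,:385]=0;g[:,415:]=0;g[:195]=0;g[225:]=0
ys,xs=np.nonzero(g);print("grip",xs.mean(),ys.mean(),xs.min(),xs.max(),ys.min(),ys.max(),proj("top",tub(0,0,.108)))
E
```

```text
clock: 45.6
tool_pos: [0.4651, -0.4383, 0.3546]
eef_rot: [0.719, 0.692, 0.043, 0.039]
contact_force: [-0.5, -0.6, 0.6]
finger_gap: 0.0006
grasp_force: 0.0
t45.6 p [ 0.4651 -0.4383  0.3546] F [-0.5 -0.6  0.6] gap 0.0006 gf 0.0 q [-0.9   0.25  0.89  0.1   1.93 -0.82]
[-0.02184094 -0.20756462  0.33471225]
travel [ 0.17  0.29 10.47] twist [-0.01  -0.008  0.001] (other [ 0.01 -0.02 -3.14] ) q6 -0.82 t 45.6
160 370 404
190 370 405
205 370 374
235 370 403
250 370 403
[array([388.6, 158. ]), array([405.2, 158.6])]
[array([388.1, 189.4]), array([404.7, 189.9])]
[array([387., 235.]), array([403.7, 235.5])]
grip 398.5842696629214 206.07865168539325 390 407 204 209 [399.15967273 206.74175952]
```

Bar edges and grip match the seated prediction. Now I lower the closed fingers behind the lid and push it over.

```bash
python3 -m inch '[{"twist":[-0.01,-0.008,0],"travel":[0,0.3,4],"gripper":0},{"twist":[-0.01,-0.008,0],"travel":[0,0.3,8],"gripper":0},{"twist":[-0.01,-0.008,0],"travel":[0,0.3,10.4],"gripper":0},{"twist":[-0.01,-0.008,0],"travel":[0,0.3,10.4],"gripper":0}]'; python3 -m inch '[{"twist":[0,0,0],"travel":[2,0,0],"gripper":0},{"twist":[0,0,0],"travel":[4,0,0],"gripper":0},{"twist":[0,0,0],"travel":[6,0,0],"gripper":0},{"twist":[0,0,0],"travel":[8,0,0],"gripper":0},{"twist":[0,0,0],"travel":[8,0,0],"gripper":0}]'; python3 -c "
from h import *
s=st();print(intub(s['tool_pos']),s['qd'].round(2))"
```

```text
clock: 46.1
tool_pos: [0.4794, -0.436, 0.2484]
eef_rot: [0.719, 0.693, 0.043, 0.042]
contact_force: [0.5, 0.4, -0.9]
finger_gap: 0.0
grasp_force: 0.0
clock: 46.6
tool_pos: [0.4843, -0.3582, 0.2581]
eef_rot: [0.718, 0.693, 0.043, 0.051]
contact_force: [0.2, -0.1, 1.1]
finger_gap: 0.0008
grasp_force: 0.0
t46.6 p [ 0.4843 -0.3582  0.2581] F [ 0.2 -0.1  1.1] gap 0.0008 gf 0.0 q [-0.78  0.11  1.25  0.08  1.68 -0.73]
[-0.01799647 -0.12686716  0.2369425 ] [-0.02  0.04  0.01  0.01  0.01 -0.02]
```

```bash
python3 -m inch '[{"twist":[0,0,0],"travel":[2,0,0],"gripper":0},{"twist":[0,0,0],"travel":[4,0,0],"gripper":0},{"twist":[0,0,0],"travel":[6,0,0],"gripper":0},{"twist":[0,0,0],"travel":[7.5,0,0],"gripper":0}]'
python3 - <<'E'
from h import *
s=st();print(intub(s['tool_pos']))
t=vision.camera("top");cv2.imwrite("pics/top15.png",t);a=cv2.imread("pics/top14.png")
h=cv2.cvtColor(t,cv2.COLOR_BGR2HSV)
for r in(130,150,170):
    c=np.nonzero((h[r,:,1]<50)&(h[r,:,2]>150))[0];c=c[c>425];print(r,c.min() if len(c) else None,c.max() if len(c) else None)
for th in(1.7,1.4,1.2,1.0,.8):
    print(th,proj("top",tub(.1,-.092+.188*np.cos(th)-.044*np.sin(th),.08+.188*np.sin(th)+.044*np.cos(th))).round(),proj("top",tub(.1,-.092+.188*np.cos(th),.08+.188*np.sin(th))).round())
E
```

```text
clock: 47.0
tool_pos: [0.486, -0.2835, 0.2527]
eef_rot: [0.719, 0.692, 0.043, 0.047]
contact_force: [0.8, -3.9, -0.7]
finger_gap: 0.0002
grasp_force: 1.3
t47.0 p [ 0.486  -0.2835  0.2527] F [ 0.8 -3.9 -0.7] gap 0.0002 gf 1.3 q [-0.67  0.02  1.35  0.07  1.66 -0.62]
[-0.01981469 -0.05207209  0.23176047]
130 427 445
150 427 445
170 427 445
1.7 [484. 165.] [468. 164.]
1.4 [464. 163.] [444. 163.]
1.2 [448. 163.] [428. 163.]
1.0 [431. 163.] [412. 164.]
0.8 [414. 163.] [397. 165.]
```

```bash
python3 -m inch '[{"twist":[0,0,0],"travel":[2,0,0],"gripper":0},{"twist":[0,0,0],"travel":[4,0,0.3],"gripper":0},{"twist":[0,0,0],"travel":[6,0,1.5],"gripper":0},{"twist":[0,0,0],"travel":[7.5,0,3],"gripper":0},{"twist":[0,0,0],"travel":[8.5,0,4],"gripper":0}]'
python3 - <<'E'
from h import *
s=st();print(intub(s['tool_pos']),s["ft_torque"].round(2))
t=vision.camera("top");sd=vision.camera("side");cv2.imwrite("pics/top16.png",t);cv2.imwrite("pics/side16.png",sd)
h=cv2.cvtColor(t,cv2.COLOR_BGR2HSV)
for r in(130,145,160,170):
    c=np.nonzero((h[r,:,1]<50)&(h[r,:,2]>150))[0];c=c[c>350];print(r,c.min() if len(c) else None,c.max() if len(c) else None)
for th in(1.0,.8,.6,.5,.4,.3,.2):
    print(th,proj("top",tub(.12,-.092+.188*np.cos(th)-.044*np.sin(th),.08+.188*np.sin(th)+.044*np.cos(th))).round(),proj("top",tub(.12,-.092+.188*np.cos(th),.08+.188*np.sin(th))).round())
E
```

```text
clock: 47.55
tool_pos: [0.4944, -0.1978, 0.2116]
eef_rot: [0.719, 0.692, 0.043, 0.045]
contact_force: [0.1, -1.0, 1.5]
finger_gap: 0.0003
grasp_force: 0.7
t47.5 p [ 0.4944 -0.1978  0.2116] F [ 0.1 -1.   1.5] gap 0.0003 gf 0.7 q [-0.53 -0.04  1.5   0.06  1.58 -0.48]
[-0.01996319  0.03380328  0.19037224] [-0.26 -0.09 -0.01]
130 387 441
145 385 440
160 385 440
170 386 438
1.0 [431. 154.] [412. 155.]
0.8 [414. 155.] [397. 157.]
0.6 [399. 156.] [385. 158.]
0.5 [392. 157.] [379. 159.]
0.4 [385. 158.] [375. 160.]
0.3 [380. 159.] [371. 161.]
0.2 [375. 160.] [368. 162.]
```

```bash
python3 -m inch '[{"twist":[0,0,0],"travel":[1,0,1],"gripper":0},{"twist":[0,0,0],"travel":[2,0,2],"gripper":0},{"twist":[0,0,0],"travel":[2.7,0,3],"gripper":0},{"twist":[0,0,0],"travel":[2.9,0,3.4],"gripper":0}]'
python3 - <<'E'
from h import *
s=st();print(intub(s['tool_pos']),s["ft_torque"].round(2))
t=vision.camera("top")
h=cv2.cvtColor(t,cv2.COLOR_BGR2HSV)
for r in(130,145,160,170):
    c=np.nonzero((h[r,:,1]<50)&(h[r,:,2]>150))[0];c=c[c>350];print(r,c.min() if len(c) else None,c.max() if len(c) else None)
go(tub(0,.084,.19),TR)
E
```

```text
clock: 48.05
tool_pos: [0.4994, -0.1699, 0.177]
eef_rot: [0.719, 0.692, 0.043, 0.045]
contact_force: [-0.4, -0.6, 0.8]
finger_gap: 0.0007
grasp_force: 0.5
t48.0 p [ 0.4994 -0.1699  0.177 ] F [-0.4 -0.6  0.8] gap 0.0007 gf 0.5 q [-0.47 -0.05  1.57  0.05  1.51 -0.43]
[-0.02033003  0.06193081  0.1555757 ] [-0.07  0.12  0.01]
130 373 437
145 373 437
160 374 437
170 374 437
travel [ 2.2   2.05 -3.47] twist [-0.001  0.     0.001] (other [-0.   -0.   -3.14] ) q6 -0.43 t 48.1
```

```bash
python3 -m inch '[{"twist":[0,0,0],"travel":[0,0,-3],"gripper":0},{"twist":[0,0,0],"travel":[0,0,-4.5],"gripper":0},{"twist":[0,0,0],"travel":[2,2,-4.5],"gripper":0},{"twist":[0,0,0],"travel":[2,2,-4.5],"gripper":0},{"twist":[0,0,0],"travel":[2,2,-2.5],"gripper":0},{"twist":[0,0,0],"travel":[2,2,-1.5],"gripper":0},{"twist":[0,0,0],"travel":[2,2,-0.5],"gripper":0},{"twist":[0,0,0],"travel":[2,2,0.2],"gripper":0}]'
python3 - <<'E'
from h import *
s=st();print(intub(s['tool_pos']),s["ft_torque"].round(2))
E
```

```text
clock: 48.9
tool_pos: [0.5201, -0.1519, 0.1781]
eef_rot: [0.72, 0.692, 0.043, 0.045]
contact_force: [-1.7, 1.0, 3.4]
finger_gap: 0.0004
grasp_force: 0.7
t48.9 p [ 0.5201 -0.1519  0.1781] F [-1.7  1.   3.4] gap 0.0004 gf 0.7 q [-0.42 -0.02  1.54  0.04  1.5  -0.38]
[-0.00036525  0.08069945  0.15414059] [0.18 0.18 0.06]
```

Pushing down at about 4 N. Continue through the catch in small steps.

```bash
python3 -m inch '[{"twist":[0,0,0],"travel":[0.2,0,0.4],"gripper":0},{"twist":[0,0,0],"travel":[0.2,0,0.8],"gripper":0},{"twist":[0,0,0],"travel":[0.2,0,1.0],"gripper":0}]'; python3 -m inch '[{"twist":[0,0,0],"travel":[0,0,0.2],"gripper":0},{"twist":[0,0,0],"travel":[0,0,0.4],"gripper":0},{"twist":[0,0,0],"travel":[0,0,0.4],"gripper":0}]';python3 - <<'E'
from h import *
s=st();print(intub(s['tool_pos']),s["ft_torque"].round(2))
E
```

```text
clock: 49.2
tool_pos: [0.5221, -0.1498, 0.1694]
eef_rot: [0.719, 0.692, 0.043, 0.046]
contact_force: [-0.4, 0.6, 1.5]
finger_gap: 0.0008
grasp_force: 0.6
clock: 49.5
tool_pos: [0.5228, -0.1501, 0.1657]
eef_rot: [0.719, 0.692, 0.043, 0.047]
contact_force: [-0.5, 0.5, 0.8]
finger_gap: 0.0006
grasp_force: 0.5
t49.5 p [ 0.5228 -0.1501  0.1657] F [-0.5  0.5  0.8] gap 0.0006 gf 0.5 q [-0.41 -0.01  1.56  0.04  1.48 -0.37]
[0.00062757 0.08257989 0.14154554] [0.04 0.03 0.08]
```

```bash
python3 -m inch '[{"twist":[0,0,0],"travel":[0,0,0.3],"gripper":0},{"twist":[0,0,0],"travel":[0,0,0.6],"gripper":0},{"twist":[0,0,0],"travel":[0,0,0.6],"gripper":0}]'; python3 -m inch '[{"twist":[0,0,0],"travel":[0,0,0.3],"gripper":0},{"twist":[0,0,0],"travel":[0,0,0.3],"gripper":0}]';python3 - <<'E'
from h import *
s=st();print(intub(s['tool_pos']),s["ft_torque"].round(2))
E
```

```text
clock: 49.8
tool_pos: [0.5236, -0.1495, 0.16]
eef_rot: [0.719, 0.692, 0.044, 0.046]
contact_force: [0.2, 1.8, 2.6]
finger_gap: 0.0002
grasp_force: 1.3
clock: 50.0
tool_pos: [0.5232, -0.1506, 0.1554]
eef_rot: [0.719, 0.692, 0.042, 0.046]
contact_force: [-0.2, -0.1, -0.7]
finger_gap: 0.0004
grasp_force: 0.0
t50.0 p [ 0.5232 -0.1506  0.1554] F [-0.2 -0.1 -0.7] gap 0.0004 gf 0.0 q [-0.41 -0.    1.57  0.04  1.46 -0.37]
[-0.00023968  0.08214791  0.13120888] [-0.13  0.17 -0.04]
```

```bash
python3 -m inch '[{"twist":[0,0,0],"travel":[0,0,0.3],"gripper":0},{"twist":[0,0,0],"travel":[0,0,0.5],"gripper":0},{"twist":[0,0,0],"travel":[0,0,0.6],"gripper":0},{"twist":[0,0,0],"travel":[0,0,0.6],"gripper":0}]';python3 - <<'E'
from h import *
s=st();print(intub(s['tool_pos']),s["ft_torque"].round(2))
E
```

```text
clock: 50.4
tool_pos: [0.524, -0.1506, 0.1522]
eef_rot: [0.719, 0.692, 0.042, 0.047]
contact_force: [-3.7, 0.4, 8.5]
finger_gap: 0.0005
grasp_force: 4.2
t50.4 p [ 0.524  -0.1506  0.1522] F [-3.7  0.4  8.5] gap 0.0005 gf 4.2 q [-0.41 -0.    1.57  0.04  1.45 -0.37]
[0.000175   0.08215773 0.12794205] [ 0.16  0.79 -0.01]
```

```bash
python3 -m inch '[{"twist":[0,0,0],"travel":[0,0,0.3],"gripper":0},{"twist":[0,0,0],"travel":[0,0,0.3],"gripper":0}]';python3 -c "
from h import *
s=st();print(intub(s['tool_pos']))"; python3 -m inch '[{"twist":[0,0,0],"travel":[0,0,-2],"gripper":0},{"twist":[0,0,0],"travel":[0,0,-7],"gripper":0},{"twist":[0,0,0],"travel":[5,0,-12],"gripper":0},{"twist":[0,0,0],"travel":[10,0,-13],"gripper":0},{"twist":[0,0,0],"travel":[15,0,-13],"gripper":0},{"twist":[0,0,0],"travel":[20,0,-13],"gripper":0},{"twist":[0,0,0],"travel":[20,0,-13],"gripper":0}]';python3 - <<'E'
from h import *
st()
t=vision.camera("top");sd=vision.camera("side");cv2.imwrite("pics/top17.png",t);cv2.imwrite("pics/side17.png",sd)
h=cv2.cvtColor(sd,cv2.COLOR_BGR2HSV);w=(h[...,1]<60)&(h[...,2]>140)
h2=cv2.cvtColor(t,cv2.COLOR_BGR2HSV);w2=(h2[...,1]<60)&(h2[...,2]>140)
for r in(150,200,250):
    c=np.nonzero(w2[r,340:470])[0]+340;print("top",r,c.min(),c.max())
for c in(80,110,140):
    r=np.nonzero(w[140:340,c])[0]+140;print("side col",c,r.min(),r.max())
for th in(0,.02,.06,.1):
    f=lambda x,y,z:tub(x,-.092+y*np.cos(th)-z*np.sin(th),.0845+y*np.sin(th)+z*np.cos(th))
    print(th,[proj("top",f(x,.188,.044)).round(1) for x in(.221,0,-.221)],"side near top edge",[proj("side",f(.221,y,.044)).round(1) for y in(0,.188)],"near bottom",[proj("side",f(.221,y,0)).round(1) for y in(0,.188)])
E
```

```text
clock: 50.6
tool_pos: [0.5241, -0.1506, 0.1521]
eef_rot: [0.719, 0.692, 0.043, 0.047]
contact_force: [-10.6, 2.6, 17.6]
finger_gap: 0.0007
grasp_force: 9.6
t50.6 p [ 0.5241 -0.1506  0.1521] F [-10.6   2.6  17.6] gap 0.0007 gf 9.6 q [-0.41 -0.    1.57  0.04  1.45 -0.37]
[0.00026862 0.08213332 0.12779411]
clock: 51.3
tool_pos: [0.5161, 0.0542, 0.2763]
eef_rot: [0.718, 0.693, 0.044, 0.046]
contact_force: [-0.3, -0.3, -0.3]
finger_gap: 0.0005
grasp_force: 0.0
t51.3 p [0.5161 0.0542 0.2763] F [-0.3 -0.3 -0.3] gap 0.0005 gf 0.0 q [-0.   -0.08  1.41 -0.01  1.69  0.03]
top 150 369 435
top 200 361 434
top 250 366 433
side col 80 228 271
side col 110 164 296
side col 140 153 276
0 [array([367.9, 124.8]), array([366.3, 205.4]), array([364.1, 287. ])] side near top edge [array([ 61.1, 267.8]), array([160.2, 266. ])] near bottom [array([ 67. , 285.3]), array([163.7, 283.8])]
0.02 [array([368.6, 124.4]), array([367. , 205.3]), array([364.7, 287.3])] side near top edge [array([ 60.6, 267.8]), array([159.4, 264.5])] near bottom [array([ 67. , 285.3]), array([163.4, 282.4])]
0.06 [array([369.9, 123.8]), array([368.3, 205.2]), array([366.1, 287.8])] side near top edge [array([ 59.7, 267.9]), array([157.6, 261.4])] near bottom [array([ 67. , 285.3]), array([162.6, 279.4])]
0.1 [array([371.4, 123.1]), array([369.8, 205.1]), array([367.5, 288.3])] side near top edge [array([ 58.9, 267.9]), array([155.7, 258.3])] near bottom [array([ 67. , 285.3]), array([161.7, 276.4])]
```

```bash
python3 -c "
from rig import order
print(order.finish_job())"
```

```text
the job is handed in; nothing more can be done
None
```

I packed all three canisters against their own chocks, seated the hold-down bar on both ledges, snapped the lid shut past its catch and handed the job in at about 51 s; no verdict came back.

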